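Free the jammed tubs and set out the rack hardware

ROBOT

A 6-joint arm with a two-finger parallel gripper is mounted at the origin on the work surface. World frame = base frame: x ahead of the robot, y to its left, z up, the work surface at z = 0. Lengths are in m, angles in degrees, forces in N, time in s.
With the tool pointing down it reaches from about 0.4 to 0.825 m from the base axis. Payload 7 kg.
Tool frame: the origin (TCP) lies midway between the tips of the shut fingers; the grasp point (between the pads) lies ctrl.tcp_to_grasp behind it (ctrl.tcp_to_grasp is the distance from the TCP to the grasp point, in m); z points along the fingers, y is the line along which they close (so a half turn about z gives the same grasp; the last joint's range is limited). The gripper opens to 88 mm and grips with 3 to 60 N. Pads are 19 mm wide; open, the fingers measure 130 mm over their backs; the gripper's body (78 mm by 193 mm) begins 47 mm behind the grasp point.
Start: joints at [86.179, 20.546, 0.682, 0, -70.136, -16.507], TCP at [0.235, 0.633, 0.227] pointing down, gripper open.
Joint ranges: [-176.03, 176.03], [-82.01, 121.73], [-58.28, 71.71], [-173.87, 95.51], [-174.79, -0.11], [-173.66, 173.66]. Speed limits (degrees/s): [136.94, 136.94, 172.46, 180, 180, 180].

INTERFACE

Orientations are given as [roll, pitch, yaw] about the fixed x, y, z axes, in that order (R = Rz(yaw) Ry(pitch) Rx(roll)).
In Python, from plant import ctrl, imaging, close_job gives the robot as it stands.
- The arm moves only by the shell command python3 -m crank 'ROWS'. ROWS is JSON, a list of rows, each a list of 3 entries, a list of its own where there are three numbers: the shift along the world's x, y, z in m, then the turn, a rotation vector about the world's x, y, z in degrees, then the opening, from -1 (shut) to 1 (fully open), so that 0 is half open. A call has 1 to 12 rows; each row shifts and turns the commanded pose from where the row before left it; what a row does not reach is not made up. A row lasts 1/10 s, in which the tool goes at most 50 mm and 8.59 degrees, less where a joint would pass 70% of its speed; a pose out of reach is approached as far as the arm can. A call is refused whole if a number of a shift passes 0.05 or a number of a turn 8.59, either way. A call with a gripper value outside its range is refused whole. The fingers move at their own pace and stop on an object; the grip force is fixed at half the most. Time passes only in rows, so rows that do not move let the fingers close. It gives the time, the measured TCP pose, the force, the opening and the grip force at its end, in the units of the state.
- ctrl.get_obs(): the state, without advancing time (a new reading comes with each control period).
- imaging.snapshot(name): name is "scene" or "top" or "wrist"; returns (picture, depth): 480x640x3 uint8, blue, green, red; 480x640 float32, m along the optical axis (not along the pixel's ray), 0 where there is no reading.
- imaging.camera_model(name): a dict with "mtx" (3x3 intrinsics, pixels), "R" (3x3) and "t" (3): a world point X has camera coordinates R X + t. Camera axes: x right, y down, z forward; pixel columns grow to the right and rows downward; lengths in m; the calibration is good to about 2 mm. The wrist camera is an equidistant fisheye: a pixel r from the principal point sees the ray r / f radians off the axis. A picture is of the moment at which its call begins: read the wrist's pose just before it. camera_model takes no time and is no camera call; for the wrist camera it gives the pose at the moment of the call.
- close_job(): hands the job in; it is judged then, once.
The state is a dict: "clock": time; "joint_pos": joint angles; "qvel": joint speeds; "tau": joint torques, N m; "tool_pos": TCP position; "orientation": TCP orientation; "force": force on the tool from outside, world axes, zero at the start; "moment": the same for the moment, N m; "opening": finger opening in m; "gripper_force": force on a finger pad.
Only numpy, scipy, OpenCV 4.12 (cv2) and the standard library are available. Lean on these libraries where they do the work, as an engineer would, in place of code of your own. Each camera call takes 0.05 s, during which the arm holds its last target. There are 200 camera calls.

TASK

Set the bench up for fitting clamps to the rack pillars. Two grey plastic tubs have jammed in their metal pails: take each by the wall of its rim, draw it out with a twisting pull so that the pail stays seated in the wire cradle, and stand both tubs upright on the white wire shelf; then put every shelf clamp into a tub (either will do), and roll each hexagonal pillar over on the rubber mat, flat by flat, until the face with the three tapped holes is on top. Leave the tape roll, the screwdriver and the carton where they are.

Things in the scene. Friction and masses are not known exactly. Their poses are not given: they have to be found in the camera images.
- tub_a: round grey plastic tub, 92 high, 0.17 kg, jammed in pail_a. Origin: centre of its underside, z up. Its top 30 is an upright collar, 124 outer, 108 inner diameter (wall 8), to pinch with one finger inside; below, it tapers from 105 to a 92 foot. Floor 13 thick, 83 wide inside. Dry friction of 8 to 13 N grips its foot over the first 10 of rise (see pail_a)
- tub_b: round grey plastic tub, 92 high, 0.17 kg, jammed in pail_b. Origin: centre of its underside, z up. Its top 30 is an upright collar, 124 outer, 108 inner diameter (wall 8), to pinch with one finger inside; below, it tapers from 105 to a 92 foot. Floor 13 thick, 83 wide inside. Dry friction of 8 to 13 N grips its foot over the first 10 of rise (see pail_b)
- pail_a: metal pail, 80 high, 104 to 122 diameter, 0.70 kg; origin: centre of its underside. Two side ears between upright wires keep it from turning, not from lifting. tub_a sits 20 above its underside, collar clear above the rim. A straight pull lifts the pail too; turning the tub about the pail's axis WHILE raising it (1 rad over 18, either way) brings it up alone; turning first, then pulling, does not
- pail_b: metal pail, 80 high, 104 to 122 diameter, 0.70 kg; origin: centre of its underside. Two side ears between upright wires keep it from turning, not from lifting. tub_b sits 20 above its underside, collar clear above the rim. A straight pull lifts the pail too; turning the tub about the pail's axis WHILE raising it (1 rad over 18, either way) brings it up alone; turning first, then pulling, does not
- cradle: white wire cradle fixed to the bench, with two pails side by side along its own x (at x = -80 and +80): base plate 300 (own x) by 150, 4 thick, a low hoop (27 high) round each pail and pairs of upright wires 78 high, 69 from each pail's axis at own +y and -y, holding the pails' ears. Origin: centre of the plate's underside
- wire_shelf: flat white-coated wire shelf, 300 (own x) by 360 (own y), fixed on the bench, deck 12 above the bench, with an upturned edge 52 high along its far (+x) side only. Origin at its centre at bench height
- mat: black rubber mat fixed on the bench, 180 (own x) by 500 (own y), 3 thick. Origin: centre of its underside. The pillars lie roughly along its x, side by side along its y; pushed slowly sideways near the top edge, a pillar tips over its lower edge without sliding and stays on the flat it falls on
- pillar_a: aluminium hexagonal pillar, 30 across flats (34.6 across corners, faces 17.3 wide), 120 long, 0.25 kg, lying on the mat on one flat. Origin: its very centre (15 above the mat's top); own x along its length, own z square out through the face with the row of three tapped holes. May be absent
- pillar_b: aluminium hexagonal pillar, 30 across flats (34.6 across corners, faces 17.3 wide), 120 long, 0.25 kg, lying on the mat on one flat. Origin: its very centre (15 above the mat's top); own x along its length, own z square out through the face with the row of three tapped holes. May be absent
- pillar_c: aluminium hexagonal pillar, 30 across flats (34.6 across corners, faces 17.3 wide), 120 long, 0.25 kg, lying on the mat on one flat. Origin: its very centre (15 above the mat's top); own x along its length, own z square out through the face with the row of three tapped holes. May be absent
- clamp_a: die-cast shelf clamp on the bench: block 66 long (own x), 24 wide (own y), 22 high plus two dark screw heads (26 in all), a cross groove beneath, 0.09 kg. Origin: centre of its underside, own z up through the screw heads. May be absent
- clamp_b: die-cast shelf clamp on the bench: block 66 long (own x), 24 wide (own y), 22 high plus two dark screw heads (26 in all), a cross groove beneath, 0.09 kg. Origin: centre of its underside, own z up through the screw heads. May be absent
- clamp_c: die-cast shelf clamp on the bench: block 66 long (own x), 24 wide (own y), 22 high plus two dark screw heads (26 in all), a cross groove beneath, 0.09 kg. Origin: centre of its underside, own z up through the screw heads. May be absent
- clamp_d: die-cast shelf clamp on the bench: block 66 long (own x), 24 wide (own y), 22 high plus two dark screw heads (26 in all), a cross groove beneath, 0.09 kg. Origin: centre of its underside, own z up through the screw heads. May be absent
- tape_roll: bystander: roll of yellow tape lying flat on the bench, 92 diameter, 48 high; origin at the centre of its underside; not to be moved
- screwdriver: bystander: screwdriver with an orange handle, 170 long, lying on the bench; not to be moved
- carton: bystander: closed cardboard carton 80 by 110, 80 high; origin at the centre of its underside; not to be moved
Not all that is in view belongs to the job. What is shaped like the clamp_b but red is not meant.

How it is judged:
By the outcome, as a careful person would: the job done as asked, in the order asked, and still so for the second after the job is handed in, with the robot touching nothing.
Of pillar_a, pillar_b, pillar_c only 2 to 3 are there at a start; the rules pass over those that are not, and their reading is None.
Of clamp_a, clamp_b, clamp_c, clamp_d only 3 to 4 are there at a start; the rules pass over those that are not, and their reading is None.
At some moment in a run one of clamp_a, clamp_b, clamp_c, clamp_d may be knocked a few centimetres aside while the robot is not near it.
Once in a run the grip may slacken for a moment while it holds something.
It also fails if it takes over 208 s, if anything falls off the work surface, if the arm or the gripper's body presses on something with over 40 N, if the wrist force passes 120 N, or if a joint passes its speed limit or range.

## Working session

There is one attempt and no reset: what is moved stays moved. The work goes in short steps, Python scripts to look and compute and a shell command to move; the robot and the scene stay as the last step left them, time stands still between calls to the robot, and variables do not carry over. Pictures are saved under pics/ and viewed, at most 14 in all, crops included, and the job is handed in when it is done.

```bash
ls; mkdir -p pics
python3 - <<'E'
from plant import ctrl, imaging
import cv2, numpy as np
print(ctrl.get_obs(), ctrl.tcp_to_grasp)
for n in ("scene","top"):
    p,d=imaging.snapshot(n); cv2.imwrite(f"pics/{n}0.png",p); np.savez(f"pics/{n}0.npz",p=p,d=d)
    m=imaging.camera_model(n); print(n,m,(d>0).mean())
E
```

```text
pics
{'clock': 0.0, 'joint_pos': array([ 8.61773601e+01,  2.05913433e+01,  6.31847616e-01, -2.14627621e-02,
       -7.01360324e+01, -1.65080549e+01]), 'qvel': array([ 0.05968875, -0.11857725,  0.03951963,  0.08412986, -0.03810721,
       -0.09026729]), 'tau': array([ 1.59335134e-03, -5.82718921e+01,  2.93041956e+01,  6.99727044e+00,
        7.03483616e-03, -1.49113962e-04]), 'tool_pos': array([0.23435345, 0.63246471, 0.22560488]), 'orientation': array([ 1.79902676e+02, -7.80262607e-03, -2.03379977e+01]), 'force': array([ 0.66769443, -0.30615557, -0.49369681]), 'moment': array([ 0.00156291,  0.00461293, -0.00115692]), 'gripper_force': 0.0, 'opening': 0.08792135355598185} 0.0188
scene {'mtx': array([[547.66956949,   0.        , 324.75584485],
       [  0.        , 547.66956949, 244.09948538],
       [  0.        ,   0.        ,   1.        ]]), 'R': array([[ 0.55666525,  0.83072854, -0.00372808],
       [ 0.60793184, -0.41042102, -0.6796863 ],
       [-0.56616489,  0.37609132, -0.73349345]]), 't': array([-0.34025218, -0.27904265,  1.42756862])} 0.99587890625
top {'mtx': array([[620.05483896,   0.        , 320.74086809],
       [  0.        , 620.05483896, 235.04386919],
       [  0.        ,   0.        ,   1.        ]]), 'R': array([[-1.00083595e-02, -9.99949762e-01, -5.52521364e-04],
       [-9.88653333e-01,  9.97811299e-03, -1.49883372e-01],
       [ 1.49881355e-01, -9.53834580e-04, -9.88703530e-01]]), 't': array([0.04966416, 0.54227529, 1.26441395])} 0.9961002604166667
```

View pics/scene0.png

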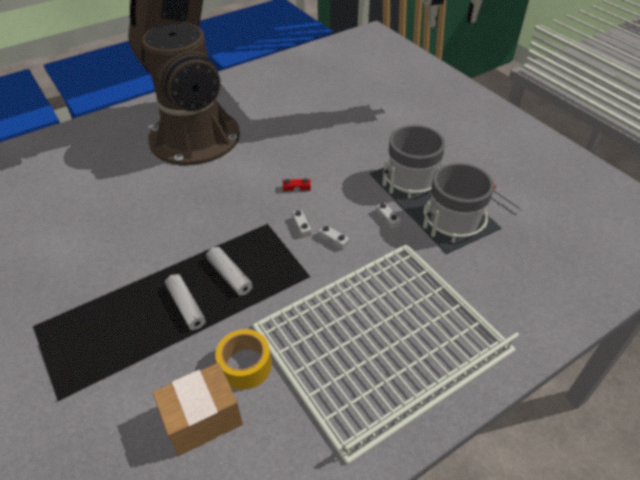

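View pics/top0.png

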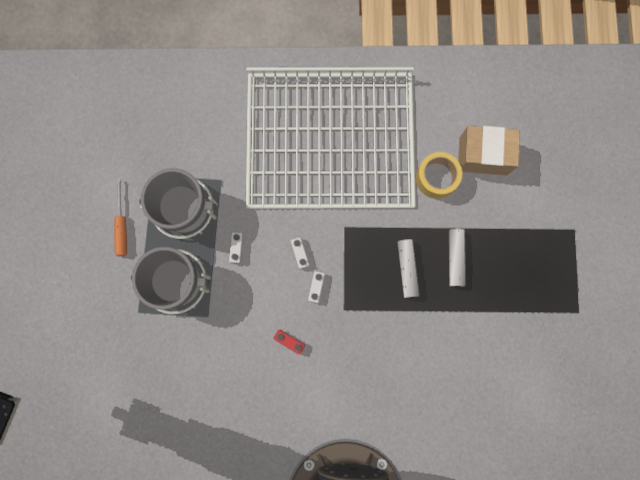

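Top view: white clamps are at (236,248), (300,253) and (317,287). The red decoy is at (290,341), which is the only thing that could be taken for a clamp. The tub rims are at (172,200) and (167,278); the pail rims and hoops around them could be mistaken for those. Pillars are at (408,268) and (457,257). The tape, carton and screwdriver are bystanders. I'll choose the white clamps and the upper grey collars, and measure next.

```bash
cat > h.py <<'E'
import numpy as np, cv2
from plant import ctrl, imaging
def cloud(n,d,m=None):
    m=m or imaging.camera_model(n); K=m["mtx"]; v,u=np.mgrid[:480,:640]
    c=np.stack([(u-K[0,2])/K[0,0]*d,(v-K[1,2])/K[1,1]*d,d],-1)
    return (c-m["t"])@m["R"]
def ray(n,uv,z):
    m=imaging.camera_model(n); K=m["mtx"]; uv=np.atleast_2d(uv).astype(float)
    c=np.c_[(uv-K[:2,2])/K[0,0],np.ones(len(uv))]@m["R"]; o=-m["R"].T@m["t"]
    return o+c*((z-o[2])/c[:,2])[:,None]
def tri(a,pa,b,pb):
    P=[imaging.camera_model(n) for n in(a,b)]; P=[m["mtx"]@np.c_[m["R"],m["t"]] for m in P]
    X=cv2.triangulatePoints(P[0],P[1],np.float64(pa),np.float64(pb)); return X[:3,0]/X[3,0]
def circ(xy):
    A=np.c_[xy,np.ones(len(xy))]; s=np.linalg.lstsq(A,(xy**2).sum(1),rcond=None)[0]
    return s[:2]/2,np.sqrt(s[2]+(s[:2]**2).sum()/4)
E
python3 - <<'E'
from h import *
np.set_printoptions(precision=4,suppress=True)
C={}
for n in("top","scene"):
    f=np.load(f"pics/{n}0.npz"); C[n]=(f["p"],cloud(n,f["d"]))
    print(n,"bench z",np.median(C[n][1][380:400,200:280,2]) if n=="top" else np.median(C[n][1][240:300,10:60,2]))
for n,boxes in {"top":[(135,160,220,240),(125,242,215,320)],"scene":[(380,120,450,200),(425,158,500,245)]}.items():
    p,c=C[n]
    for (a,b,e,f) in boxes:
        q=c[b:f,a:e].reshape(-1,3); zt=np.percentile(q[:,2],[95,98,99.5]); r=q[(q[:,2]>.108)&(q[:,2]<.125)]
        o=None
        ctr,_=circ(r[:,:2]); rr=np.hypot(*(r[:,:2]-ctr).T); print(n,"tub z",zt,"c",ctr,"rr",np.percentile(rr,[2,50,98]),len(r))
# bright small blobs, clamps
p,c=C["top"]; hsv=cv2.cvtColor(p,cv2.COLOR_BGR2HSV)
for name,cen in dict(c1=(236,248),c2=(300,253),c3=(317,287),p1=(408,268),p2=(457,257),tape=(440,174),carton=(492,148)).items():
    k=45 if name in("tape","carton") else 34 if name[0]=="p" else 20
    u,v=cen; q=c[v-k:v+k,u-k:u+k].reshape(-1,3); z0=.012 if name[0]!="p" else .016
    q=q[q[:,2]>z0]; 
    if name[0]=="p": q=q[abs(q[:,1]-np.median(q[:,1]))<.05]
    (cx,cy),(w,h),a=cv2.minAreaRect((q[:,:2]*1000).astype(np.float32)); a=a if w>h else a+90
    print(name,(round(cx),round(cy)),round(w),round(h),"long axis",round(a,1),"ztop",np.percentile(q[:,2],[50,90,99]))
m=(c[...,2]>.025)&(c[...,2]<.09); ys,xs=np.where(m[60:215,235:425]); 
q=c[60:215,235:425].reshape(-1,3); e=q[q[:,2]>.03]; print("shelf edge",e.min(0),e.max(0))
d=q[(q[:,2]>.006)&(q[:,2]<.02)]; print("deck",np.median(d[:,2]),np.percentile(d,[1,99],axis=0))
E
```

```text
top bench z -7.25796994110066e-05
scene bench z -0.0002932889562509756
top tub z [0.1163 0.1183 0.122 ] c [0.6081 0.3428] rr [0.0527 0.0575 0.0623] 866
top tub z [0.1164 0.1186 1.3314] c [0.4493 0.3548] rr [0.0528 0.0574 0.0619] 893
scene tub z [0.1161 0.1174 0.1189] c [0.4986 0.3351] rr [0.008  0.0783 0.1332] 889
scene tub z [0.1157 0.1172 0.8562] c [0.6057 0.3407] rr [0.0492 0.058  0.0937] 794
c1 (436, 157) 279 59 long axis 39.5 ztop [0.0215 0.0263 1.3314]
c2 (448, 62) 200 38 long axis 20.0 ztop [0.0216 0.0273 1.3314]
c3 (418, 51) 139 49 long axis 16.0 ztop [0.0214 0.0264 1.3314]
p1 (472, -139) 121 31 long axis 5.2 ztop [0.0307 0.0358 0.0392]
p2 (494, -244) 32 121 long axis 178.6 ztop [0.0308 0.0358 0.0401]
tape (603, -80) 203 532 long axis 133.0 ztop [0.0485 0.0816 1.3314]
carton (581, -140) 132 582 long axis 128.8 ztop [0.0786 0.0832 0.1501]
shelf edge [ 0.3471 -0.1783  0.03  ] [0.9132 0.2034 1.3314]
deck 0.010686740272890738 [[ 0.6067 -0.1622  0.0061]
 [ 0.9147  0.206   0.0177]]
```

Run:
```python
import cv2,numpy as np
p=cv2.imread("pics/top0.png"); s=cv2.imread("pics/scene0.png")
a=cv2.resize(p[225:315,340:500],None,fx=5,fy=5,interpolation=3)[:300,:800]
a=cv2.resize(p[225:315,370:490],(400,300),interpolation=3); b=cv2.resize(s[235:340,150:270],(400,300),interpolation=3)
c=cv2.resize(p[225:360,220:340],(400,300),interpolation=3); d=cv2.resize(s[110:260,370:530],(400,300),interpolation=3)
cv2.imwrite("pics/crop1.png",np.vstack([np.hstack([a,b]),np.hstack([c,d])]))
```

```text
(no output)
```

View pics/crop1.png

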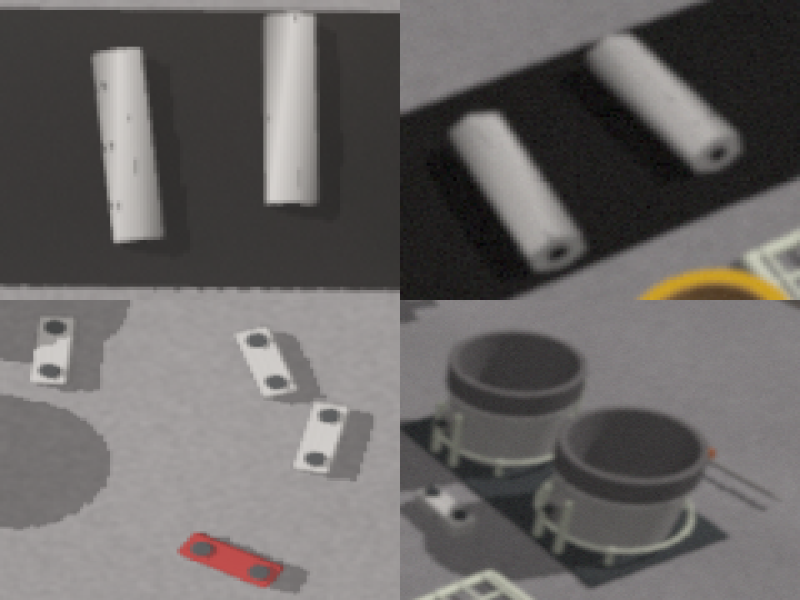

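The crop confirms three white clamps and one red decoy. The left pillar shows three dots on its +y-side upper face, so it needs one roll towards -y. The right pillar's holes aren't visible yet, so I'll check it later with the wrist camera.

```bash
python3 - <<'E'
from h import *
from scipy.optimize import least_squares
np.set_printoptions(precision=4,suppress=True)
for n in("top","scene"):
    f=np.load(f"pics/{n}0.npz"); c=cloud(n,f["d"])
    for c0 in ([.608,.343],[.449,.355]):
        q=c.reshape(-1,3); q=q[(abs(q[:,2]-.1155)<.004)]; q=q[np.hypot(*(q[:,:2]-c0).T)<.07]
        s=least_squares(lambda x:np.maximum(0,abs(np.hypot(*(q[:,:2]-x).T)-.058)-.004),c0,loss="soft_l1",f_scale=.002).x
        r=np.hypot(*(q[:,:2]-s).T); print(n,s,np.percentile(r,[5,95]),len(q),"z",np.median(q[:,2]))
f=np.load("pics/top0.npz"); c=cloud("top",f["d"])
for name,(u,v) in dict(c1=(236,248),c2=(300,253),c3=(317,287)).items():
    k=21; q=c[v-k:v+k,u-k:u+k].reshape(-1,3); q=q[(q[:,2]>.012)&(q[:,2]<.05)]; q=q[np.hypot(*(q-np.median(q,0))[:,:2].T)<.04]
    (cx,cy),(w,h),a=cv2.minAreaRect((q[:,:2]*1000).astype(np.float32)); a=a if w>h else a+90
    print(name,(round(cx),round(cy)),round(w),round(h),"long",round(a,1))
q=c[60:215,235:425].reshape(-1,3); e=q[(q[:,2]>.035)&(q[:,2]<.08)]; print("edge",np.percentile(e,[1,99],axis=0))
E
python3 -m crank '[[[0.031,-0.029,-0.002],[0,0,1.7],0],[[0.031,-0.029,-0.002],[0,0,1.7],0],[[0.031,-0.029,-0.002],[0,0,1.7],0],[[0.031,-0.029,-0.002],[0,0,1.7],0],[[0.031,-0.029,-0.002],[0,0,1.7],0],[[0.031,-0.029,-0.002],[0,0,1.7],0],[[0.031,-0.029,-0.002],[0,0,1.7],0],[[0.031,-0.029,-0.002],[0,0,1.7],0],[[0.031,-0.029,-0.002],[0,0,1.7],0],[[0.031,-0.029,-0.002],[0,0,1.7],0],[[0.031,-0.029,-0.002],[0,0,1.7],0],[[0.031,-0.029,-0.002],[0,0,1.7],0]]'
```

```text
top [0.6085 0.3432] [0.0535 0.0616] 708 z 0.11553402869150989
top [0.4494 0.3551] [0.0534 0.0615] 760 z 0.11537241118336328
scene [0.6099 0.342 ] [0.0531 0.0618] 608 z 0.11553183421139679
scene [0.4508 0.3543] [0.053  0.0617] 492 z 0.11556848737104713
c1 (521, 227) 25 66 long 175.7
c2 (508, 91) 66 24 long 17.1
c3 (435, 56) 24 66 long 167.5
edge [[ 0.6472 -0.177   0.0363]
 [ 0.9113  0.1989  0.0572]]
clock: 1.3
tool_pos: [0.6074, 0.2835, 0.2021]
orientation: [180.0, 0.0, 0.1]
force: [0.1, 0.3, 0.2]
opening: 0.044
gripper_force: 0.0
```

```bash
python3 -m crank '[[[0.0015,0.001,-0.036],[0,0,0],0],[[0,0,-0.036],[0,0,0],0],[[0,0,-0.036],[0,0,0],0],[[0,0,0],[0,0,0],0],[[0,0,0],[0,0,0],-1],[[0,0,0],[0,0,0],-1],[[0,0,0],[0,0,0],-1],[[0,0,0],[0,0,0],-1],[[0,0,0],[0,0,0],-1],[[0,0,0],[0,0,0],-1],[[0,0,0],[0,0,0],-1]]'
python3 - <<'E'
import numpy as np
r=.058; p=np.deg2rad(-90-4.8*np.arange(13)); g=np.c_[r*np.cos(p),r*np.sin(p)]; print(np.round(np.diff(g,axis=0),4).tolist())
E
```

```text
clock: 2.4
tool_pos: [0.6087, 0.2861, 0.0956]
orientation: [-180.0, -0.1, 0.1]
force: [0.6, -2.1, 5.0]
opening: 0.0078
gripper_force: 29.9
[[-0.0049, 0.0002], [-0.0048, 0.0006], [-0.0048, 0.001], [-0.0047, 0.0014], [-0.0045, 0.0018], [-0.0044, 0.0022], [-0.0042, 0.0025], [-0.0039, 0.0029], [-0.0037, 0.0032], [-0.0034, 0.0035], [-0.0031, 0.0037], [-0.0028, 0.004]]
```

```bash
python3 -m crank '[[[-0.0049,0.0002,0.0015],[0,0,-4.8],-1],[[-0.0048,0.0006,0.0015],[0,0,-4.8],-1],[[-0.0048,0.001,0.0015],[0,0,-4.8],-1],[[-0.0047,0.0014,0.0015],[0,0,-4.8],-1],[[-0.0045,0.0018,0.0015],[0,0,-4.8],-1],[[-0.0044,0.0022,0.0015],[0,0,-4.8],-1],[[-0.0042,0.0025,0.0015],[0,0,-4.8],-1],[[-0.0039,0.0029,0.0015],[0,0,-4.8],-1],[[-0.0037,0.0032,0.0015],[0,0,-4.8],-1],[[-0.0034,0.0035,0.0015],[0,0,-4.8],-1],[[-0.0031,0.0037,0.0015],[0,0,-4.8],-1],[[-0.0028,0.004,0.0015],[0,0,-4.8],-1]]'
python3 - <<'E'
from h import *
p,d=imaging.snapshot("scene"); c=cloud("scene",d)
q=c[115:245,425:505].reshape(-1,3)
hi=q[(q[:,2]<.3)]
print("rim top",[np.percentile(hi[(np.hypot(*(hi[:,:2]-[.609,.343]).T)<.063)][:,2],99)])
cv2.imwrite("pics/tw.png",cv2.resize(p[100:260,360:540],None,fx=3,fy=3))
E
```

```text
clock: 3.6
tool_pos: [0.5579, 0.3128, 0.1118]
orientation: [179.9, 0.0, -57.7]
force: [0.6, -0.4, -1.0]
opening: 0.0078
gripper_force: 30.0
rim top [np.float64(0.27940689703788)]
```

View pics/tw.png

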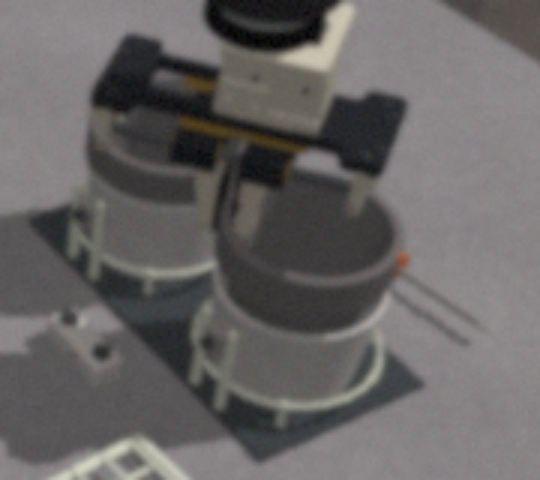

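The tub came up alone and the pail is still in its hoop. Next I lift it clear and carry it to the shelf.

```bash
python3 -m crank '[[[0,0,0.02],[0,0,0],-1],[[0,0,0.02],[0,0,0],-1],[[0,0,0.03],[0,0,0],-1],[[0,0,0.03],[0,0,0],-1],[[0.01,-0.026,0],[0,0,-4],-1],[[0.01,-0.026,0],[0,0,-4],-1],[[0.01,-0.026,0],[0,0,-4],-1],[[0.01,-0.026,0],[0,0,-4],-1],[[0.01,-0.026,0],[0,0,-4],-1],[[0.01,-0.026,0],[0,0,-4],-1],[[0.01,-0.026,0],[0,0,-4],-1],[[0.004,-0.021,0],[0,0,-4.3],-1]]'
python3 - <<'E'
from h import *
p,d=imaging.snapshot("top"); c=cloud("top",d); q=c.reshape(-1,3)
for c0 in([.69,.11],):
    s=q[(np.hypot(*(q[:,:2]-c0).T)<.07)&(q[:,2]>.15)]; print(np.percentile(s[:,2],[20,50,80]))
p,d=imaging.snapshot("scene"); cv2.imwrite("pics/s2.png",p)
E
```

```text
clock: 4.85
tool_pos: [0.6329, 0.1084, 0.2117]
orientation: [179.9, -0.0, -89.9]
force: [0.4, 0.3, -1.6]
opening: 0.0078
gripper_force: 30.0
[0.65012018 0.65298427 0.65455954]
```

View pics/s2.png

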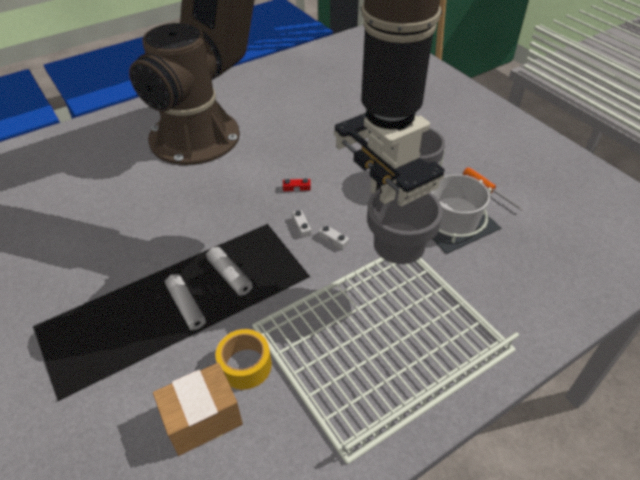

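The tub hangs upright at about (405,225) and the emptied pail is seated at (462,205). Now I set the tub down on the shelf and go for the second one.

```bash
python3 -m crank '[[[0,0,-0.04],[0,0,0],-1],[[0,0,-0.04],[0,0,0],-1],[[0,0,-0.035],[0,0,0],-1],[[0,0,-0.008],[0,0,0],-1],[[0,0,-0.004],[0,0,0],-1],[[0,0,-0.001],[0,0,0],-1],[[0,0,0],[0,0,0],-1]]'
python3 -m crank '[[[0,0,0],[0,0,0],-0.4],[[0,0,0],[0,0,0],-0.4],[[0,0,0],[0,0,0],0],[[0,0,0],[0,0,0],0],[[0,0,0.03],[0,0,0],0],[[0,0,0.04],[0,0,0],0],[[0,0,0.05],[0,0,0],0]]'
```

```text
clock: 5.65
tool_pos: [0.6339, 0.1105, 0.0863]
orientation: [-179.9, 0.1, -89.8]
force: [0.1, -0.3, -1.1]
opening: 0.0078
gripper_force: 30.0
clock: 6.35
tool_pos: [0.6317, 0.1095, 0.2043]
orientation: [179.8, -0.1, -89.8]
force: [1.5, 0.8, 0.2]
opening: 0.0435
gripper_force: 0.0
```

```bash
python3 -m crank '[[[-0.0165,0.017,0],[0,0,8.2],0],[[-0.0165,0.017,0],[0,0,8.2],0],[[-0.0165,0.017,0],[0,0,8.2],0],[[-0.0165,0.017,0],[0,0,8.2],0],[[-0.0165,0.017,0],[0,0,8.2],0],[[-0.0165,0.017,0],[0,0,8.2],0],[[-0.0165,0.017,0],[0,0,8.2],0],[[-0.0165,0.017,0],[0,0,8.2],0],[[-0.0165,0.017,0],[0,0,8.2],0],[[-0.0165,0.017,0],[0,0,8.2],0],[[-0.0165,0.017,0],[0,0,7.8],0],[[0,0,0],[0,0,0],0]]'
python3 - <<'E'
from h import *
import time
p,d=imaging.snapshot("top"); c=cloud("top",d); q=c.reshape(-1,3)
for c0,z in(([.692,.11],.104),([.609,.343],.084)):
    s=q[(np.hypot(*(q[:,:2]-c0).T)<.075)&(abs(q[:,2]-z)<.006)]; o,r=circ(s[:,:2]); print(o,r,len(s),np.median(s[:,2]))
E
```

```text
clock: 7.55
tool_pos: [0.45, 0.2985, 0.2049]
orientation: [-180.0, -0.0, 0.3]
force: [0.2, 1.0, -0.3]
opening: 0.0438
gripper_force: 0.0
[0.69006605 0.11111598] 0.05759995370040845 772 0.10346243569890602
[0.60770627 0.34349321] 0.05874152583434731 482 0.08263573614840423
```

```bash
python3 -m crank '[[[0,-0.001,-0.036],[0,0,0],0],[[0,0,-0.036],[0,0,0],0],[[0,0,-0.037],[0,0,0],0],[[0,0,0],[0,0,0],0],[[0,0,0],[0,0,0],-1],[[0,0,0],[0,0,0],-1],[[0,0,0],[0,0,0],-1],[[0,0,0],[0,0,0],-1],[[0,0,0],[0,0,0],-1],[[0,0,0],[0,0,0],-1],[[0,0,0],[0,0,0],-1]]'
python3 -m crank '[[[-0.0049,0.0002,0.0015],[0,0,-4.8],-1],[[-0.0048,0.0006,0.0015],[0,0,-4.8],-1],[[-0.0048,0.001,0.0015],[0,0,-4.8],-1],[[-0.0047,0.0014,0.0015],[0,0,-4.8],-1],[[-0.0045,0.0018,0.0015],[0,0,-4.8],-1],[[-0.0044,0.0022,0.0015],[0,0,-4.8],-1],[[-0.0042,0.0025,0.0015],[0,0,-4.8],-1],[[-0.0039,0.0029,0.0015],[0,0,-4.8],-1],[[-0.0037,0.0032,0.0015],[0,0,-4.8],-1],[[-0.0034,0.0035,0.0015],[0,0,-4.8],-1],[[-0.0031,0.0037,0.0015],[0,0,-4.8],-1],[[-0.0028,0.004,0.0015],[0,0,-4.8],-1]]'
python3 -m crank '[[[0,0,0.02],[0,0,0],-1],[[0,0,0.02],[0,0,0],-1],[[0,0,0.03],[0,0,0],-1],[[0,0,0.03],[0,0,0],-1],[[0,0,0],[0,0,0],-1]]'
python3 - <<'E'
from h import *
p,d=imaging.snapshot("scene"); cv2.imwrite("pics/s3.png",p[60:300,260:580])
E
```

```text
clock: 8.7
tool_pos: [0.452, 0.2969, 0.0966]
orientation: [-179.9, -0.1, 0.0]
force: [0.1, 1.9, 6.7]
opening: 0.0091
gripper_force: 28.6
clock: 9.9
tool_pos: [0.4014, 0.3222, 0.113]
orientation: [179.9, -0.0, -57.8]
force: [0.7, 0.5, -1.4]
opening: 0.0092
gripper_force: 29.4
clock: 10.4
tool_pos: [0.4033, 0.3241, 0.2173]
orientation: [-179.7, 0.1, -57.6]
force: [-0.3, -0.4, -0.8]
opening: 0.0091
gripper_force: 29.4
```

View pics/s3.png

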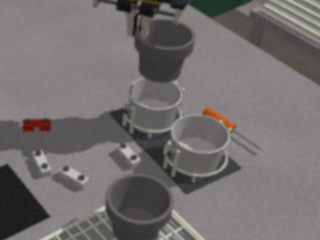

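The tub is free and hanging at crop (163,48), and both pails are seated. I carry it over tub A to the shelf.

```bash
python3 -m crank '[[[0.019,-0.0316,0],[0,0,-2.7],-1],[[0.019,-0.0316,0],[0,0,-2.7],-1],[[0.019,-0.0316,0],[0,0,-2.7],-1],[[0.019,-0.0316,0],[0,0,-2.7],-1],[[0.019,-0.0316,0],[0,0,-2.7],-1],[[0.019,-0.0316,0],[0,0,-2.7],-1],[[0.019,-0.0316,0],[0,0,-2.7],-1],[[0.019,-0.0316,0],[0,0,-2.7],-1],[[0.019,-0.0316,0],[0,0,-2.7],-1],[[0.019,-0.0316,0],[0,0,-2.7],-1],[[0.019,-0.0316,0],[0,0,-2.7],-1],[[0.019,-0.0316,0],[0,0,-2.7],-1]]'
python3 -m crank '[[[0,0,-0.04],[0,0,0],-1],[[0,0,-0.04],[0,0,0],-1],[[0,0,-0.035],[0,0,0],-1],[[0,0,-0.01],[0,0,0],-1],[[0,0,-0.006],[0,0,0],-1],[[0,0,0],[0,0,0],-1]]'
```

```text
clock: 11.65
tool_pos: [0.6295, -0.0578, 0.2114]
orientation: [179.8, -0.0, -90.2]
force: [0.8, 0.3, -1.2]
opening: 0.0092
gripper_force: 29.3
clock: 12.25
tool_pos: [0.6275, -0.0569, 0.0838]
orientation: [179.7, -0.1, -90.0]
force: [-7.1, 0.2, 10.0]
opening: 0.0093
gripper_force: 30.4
```

```bash
python3 -m crank '[[[0,0,0],[0,0,0],-0.4],[[0,0,0],[0,0,0],-0.4],[[0,0,0],[0,0,0],0],[[0,0,0],[0,0,0],0],[[0,0,0.03],[0,0,0],0],[[0,0,0.04],[0,0,0],0],[[0,0,0.045],[0,0,0],0]]'
python3 -m crank '[[[-0.0097,0.0258,0],[0,0,7.8],0],[[-0.0097,0.0258,0],[0,0,7.8],0],[[-0.0097,0.0258,0],[0,0,7.8],0],[[-0.0097,0.0258,0],[0,0,7.8],0],[[-0.0097,0.0258,0],[0,0,7.8],0],[[-0.0097,0.0258,0],[0,0,7.8],0],[[-0.0097,0.0258,0],[0,0,7.8],0],[[-0.0097,0.0258,0],[0,0,7.8],0],[[-0.0097,0.0258,0],[0,0,7.8],0],[[-0.0097,0.0258,0],[0,0,7.8],0],[[-0.0097,0.0258,0],[0,0,7.8],0],[[0,0,0],[0,0,0],0]]'
python3 - <<'E'
from h import *
np.set_printoptions(precision=4,suppress=True)
m=imaging.camera_model("wrist"); print(m, ctrl.get_obs()["tool_pos"])
p,d=imaging.snapshot("wrist"); cv2.imwrite("pics/w1.png",p)
p,d=imaging.snapshot("top"); np.savez("pics/top1.npz",p=p,d=d); c=cloud("top",d); q=c.reshape(-1,3)
for c0,z in(([.69,.11],.104),([.687,-.057],.104)):
    s=q[(np.hypot(*(q[:,:2]-c0).T)<.075)&(abs(q[:,2]-z)<.006)]; o,r=circ(s[:,:2]); print(o,r,len(s),np.median(s[:,2]))
h=(c[...,2]>.013)&(c[...,2]<.03)&(p.min(2)>150); n,l,st,ce=cv2.connectedComponentsWithStats(h.astype(np.uint8))
for i in range(1,n):
    if st[i,4]>80: print(ce[i],st[i],c[l==i].mean(0))
E
```

```text
clock: 12.95
tool_pos: [0.6293, -0.0563, 0.1976]
orientation: [179.8, -0.0, -90.0]
force: [2.0, 0.5, 0.7]
opening: 0.0442
gripper_force: 0.0
clock: 14.15
tool_pos: [0.5227, 0.2301, 0.1975]
orientation: [-180.0, -0.0, -3.8]
force: [-0.0, -0.0, -1.0]
opening: 0.0438
gripper_force: 0.0
{'mtx': array([[371.6483,   0.    , 315.64  ],
       [  0.    , 371.6483, 237.1608],
       [  0.    ,   0.    ,   1.    ]]), 'R': array([[-0.0679, -0.9977,  0.001 ],
       [-0.95  ,  0.0649,  0.3053],
       [-0.3047,  0.0197, -0.9522]]), 't': array([0.266 , 0.4518, 0.5185])} [0.5227 0.2301 0.1975]
[0.6902 0.1111] 0.057593820121884236 761 0.10357438182433613
[ 0.6853 -0.0535] 0.057720903419863974 769 0.10372143419669327
[451.7079 259.6461] [450 229   7  57 178] [ 0.4896 -0.2323  0.0269]
[299.0578 252.6823] [290 237  19  32 277] [0.5083 0.0907 0.0211]
[402.0526 261.1955] [398 241  11  42 133] [ 0.4872 -0.1271  0.0274]
[234.1354 256.9583] [229 251  12  12  96] [0.5005 0.2288 0.0211]
[172.7165 280.8444] [ 151  257   44   49 1626] [0.4508 0.3574 0.024 ]
[316.1239 287.1538] [309 272  16  31 234] [0.4347 0.055  0.0209]
```

View pics/w1.png

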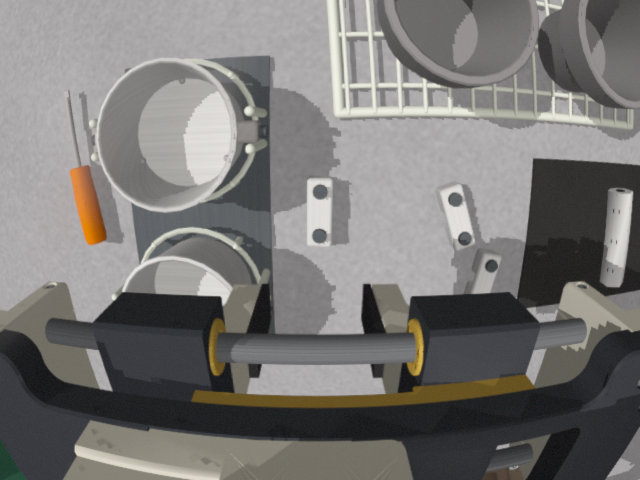

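The wrist view shows clamp c1 with its screw heads at (320,191) and (319,236). Both tubs are on the shelf, and the pillar's three dots are around (615,240).

```bash
cat >> h.py <<'E'
def wray(uv,z,m):
    uv=np.atleast_2d(uv).astype(float)-m["mtx"][:2,2]; r=np.hypot(*uv.T); th=r/m["mtx"][0,0]; s=np.sin(th)/np.maximum(r,1e-9)
    c=np.c_[uv*s[:,None],np.cos(th)]@m["R"]; o=-m["R"].T@m["t"]; return o+c*((z-o[2])/c[:,2])[:,None]
E
python3 - <<'E'
from h import *
m=imaging.camera_model("wrist"); g=wray([(320,191),(319.5,236),(455,199),(464,238),(310,179),(330,179),(331,246),(307,246)],.026,m); print(g.round(4))
for i in(0,2): v=g[i]-g[i+1]; print((g[i]+g[i+1])/2,np.degrees(np.arctan2(v[1],v[0])))
E
```

```text
[[0.5435 0.2236 0.026 ]
 [0.5011 0.2271 0.026 ]
 [0.5282 0.0961 0.026 ]
 [0.4884 0.0851 0.026 ]
 [0.555  0.2317 0.026 ]
 [0.5537 0.2139 0.026 ]
 [0.4905 0.217  0.026 ]
 [0.4922 0.2395 0.026 ]]
[0.52228377 0.22531368 0.026     ] -4.7246364844887365
[0.50832359 0.09056972 0.026     ] 15.490610024295044
```

Gripping c1 across its width would put the gripper body into the pails. So I'll take it lengthwise, move it to clear space, and regrip there.

```bash
python3 -m crank '[[[0,-0.0008,-0.008],[0,0,-8.3],1],[[0,-0.0008,-0.008],[0,0,-8.3],1],[[0,-0.0008,-0.008],[0,0,-8.3],1],[[0,-0.0008,-0.008],[0,0,-8.3],1],[[0,-0.0008,-0.008],[0,0,-8.3],1],[[0,-0.0008,-0.008],[0,0,-8.3],1],[[0,-0.0008,-0.008],[0,0,-8.3],1],[[0,-0.0008,-0.008],[0,0,-8.3],1],[[0,-0.0008,-0.008],[0,0,-8.3],1],[[0,-0.0008,-0.008],[0,0,-8.3],1],[[0,0,0],[0,0,-7.7],1],[[0,0,0],[0,0,0],1]]'
python3 -m crank '[[[0,0,-0.04],[0,0,0],1],[[0,0,-0.04],[0,0,0],1],[[0,0,-0.02],[0,0,0],1],[[0,0,-0.009],[0,0,0],1],[[0,0,0],[0,0,0],1],[[0,0,0],[0,0,0],-1],[[0,0,0],[0,0,0],-1],[[0,0,0],[0,0,0],-1],[[0,0,0],[0,0,0],-1],[[0,0,0],[0,0,0],-1]]'
```

```text
clock: 15.45
tool_pos: [0.5236, 0.2185, 0.1172]
orientation: [180.0, -0.0, -95.2]
force: [-0.6, 0.6, 0.6]
opening: 0.0874
gripper_force: 0.0
clock: 16.45
tool_pos: [0.5238, 0.2199, 0.0096]
orientation: [-179.9, 0.1, -94.9]
force: [-2.2, 0.5, 7.3]
opening: 0.0658
gripper_force: 30.0
```

```bash
python3 -m crank '[[[0,0,0.03],[0,0,0],-1],[[-0.031,-0.028,0],[0,0,0],-1],[[-0.031,-0.028,0],[0,0,0],-1],[[0,0,0],[0,0,0],-1],[[0,0,-0.02],[0,0,0],-1],[[0,0,-0.009],[0,0,0],-1],[[0,0,0],[0,0,0],-1],[[0,0,0],[0,0,0],0.9],[[0,0,0],[0,0,0],0.9],[[0,0,0.04],[0,0,0],0.9],[[0,0,0.04],[0,0,0],0.9]]'
python3 -m crank '[[[0,0,0.005],[0,0,8.3],0],[[0,0,0.005],[0,0,8.3],0],[[0,0,0.005],[0,0,8.3],0],[[0,0,0.005],[0,0,8.3],0],[[0,0,0.005],[0,0,8.3],0],[[0,0,0.005],[0,0,8.3],0],[[0,0,0.005],[0,0,8.3],0],[[0,0,0.005],[0,0,8.3],0],[[0,0,0.005],[0,0,8.3],0],[[0,0,0.005],[0,0,8.3],0],[[0,0,0.005],[0,0,7.2],0],[[0,0,0],[0,0,0],0]]'
python3 - <<'E'
from h import *
np.set_printoptions(precision=4,suppress=True)
m=imaging.camera_model("wrist")
p,d=imaging.snapshot("wrist"); g=cv2.inRange(p,(0,0,0),(75,75,75)); np.savez("pics/w2.npz",p=p,**m); cv2.imwrite("pics/w2.png",p)
p,d=imaging.snapshot("top"); c=cloud("top",d); h=(c[...,2]>.013)&(c[...,2]<.03)&(c[...,1]>-.05)&(c[...,1]<.25)&(c[...,0]<.6)
n,l,st,ce=cv2.connectedComponentsWithStats(h.astype(np.uint8))
for i in range(1,n):
    if st[i,4]>40: print(ce[i],st[i,4],c[l==i].mean(0))
E
```

```text
clock: 17.55
tool_pos: [0.4607, 0.1629, 0.0897]
orientation: [179.9, -0.1, -94.9]
force: [1.5, 1.4, -0.2]
opening: 0.0826
gripper_force: 0.0
clock: 18.75
tool_pos: [0.4618, 0.1639, 0.1453]
orientation: [-179.9, -0.1, -4.6]
force: [0.1, -0.3, 0.1]
opening: 0.0437
gripper_force: 0.0
[295.6163 242.0814] 86 [0.531  0.0979 0.0221]
[315.83   286.8991] 347 [0.4352 0.0557 0.0217]
[261.1538 287.3205] 78 [0.4354 0.171  0.0219]
[288.374  341.9003] 361 [0.3213 0.1139 0.0216]
[331.4908 460.6979] 874 [0.0824 0.027  0.0169]
```

View pics/w2.png

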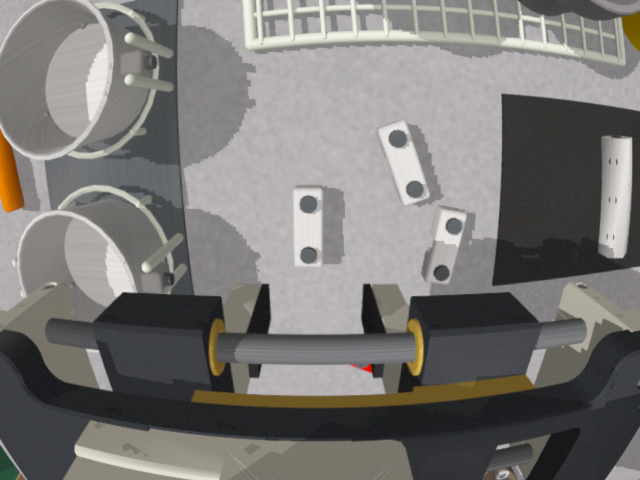

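c1 has its heads at (308,204) and (308,255). c2's are at (398,139) and (415,189), and c3's at (454,226) and (441,272). The near pillar shows holes on two lit faces around (610,205).

Run:
```python
from h import *
m=imaging.camera_model("wrist"); g=wray([(308,204),(308,255),(398,139),(415,189),(454,226),(441,272)],.026,m)
for i in(0,2,4): v=g[i]-g[i+1]; print(((g[i]+g[i+1])/2).round(4),np.degrees(np.arctan2(v[1],v[0])).round(1))
```

```text
[0.4618 0.1706 0.026 ] -5.4
[0.5073 0.0912 0.026 ] 16.7
[0.4353 0.0576 0.026 ] -14.6
```

```bash
python3 -m crank '[[[0,0.006,-0.045],[0,0,0],0],[[0,0,-0.045],[0,0,0],0],[[0,0,-0.04],[0,0,0],0],[[0,0,-0.009],[0,0,0],0],[[0,0,0],[0,0,0],0],[[0,0,0],[0,0,0],-1],[[0,0,0],[0,0,0],-1],[[0,0,0],[0,0,0],-1],[[0,0,0],[0,0,0],-1]]'
python3 -m crank '[[[0,0,0.045],[0,0,0],-1],[[0,0,0.045],[0,0,0],-1],[[0,0,0.05],[0,0,0],-1],[[0.0456,-0.0118,0],[0,0,0],-1],[[0.0456,-0.0118,0],[0,0,0],-1],[[0.0456,-0.0118,0],[0,0,0],-1],[[0.0456,-0.0118,0],[0,0,0],-1],[[0.0456,-0.0118,0],[0,0,0],-1],[[0,0,0],[0,0,0],-1],[[0,0,0],[0,0,0],-1]]'
```

```text
clock: 19.75
tool_pos: [0.4623, 0.1703, 0.0071]
orientation: [-179.9, -0.1, -4.7]
force: [-1.0, 0.3, 7.7]
opening: 0.0241
gripper_force: 30.0
clock: 20.75
tool_pos: [0.6896, 0.1097, 0.1447]
orientation: [180.0, 0.1, -4.8]
force: [-0.6, 0.4, -1.7]
opening: 0.0236
gripper_force: 30.0
```

```bash
python3 -m crank '[[[0,0.001,-0.04],[0,0,0],-1],[[0,0,-0.04],[0,0,0],-1],[[0,0,-0.016],[0,0,0],-1],[[0,0,0],[0,0,0],-1],[[0,0,0],[0,0,0],-0.25],[[0,0,0],[0,0,0],-0.25],[[0,0,0],[0,0,0],-0.25],[[0,0,0.03],[0,0,0],-0.25],[[0,0,0.04],[0,0,0],-0.25],[[0,0,0.03],[0,0,0],-0.25]]'
python3 -m crank '[[[-0.0364,-0.0038,0],[0,0,4.3],0],[[-0.0364,-0.0038,0],[0,0,4.3],0],[[-0.0364,-0.0038,0],[0,0,4.3],0],[[-0.0364,-0.0038,0],[0,0,4.3],0],[[-0.0364,-0.0038,0],[0,0,4.3],0],[[0,0,0],[0,0,0],0],[[0,0,0],[0,0,0],0]]'
python3 - <<'E'
from h import *
np.set_printoptions(precision=4,suppress=True)
p,d=imaging.snapshot("wrist"); cv2.imwrite("pics/w3.png",p)
p,d=imaging.snapshot("top"); c=cloud("top",d)
q=c.reshape(-1,3); 
for o in([.69,.111],[.685,-.054]):
    s=q[np.hypot(*(q[:,:2]-o).T)<.035]; print("in tub",np.percentile(s[:,2],[5,50,90]))
E
```

```text
clock: 21.75
tool_pos: [0.6902, 0.1117, 0.1532]
orientation: [-179.9, -0.2, -4.7]
force: [-0.5, -0.6, 0.2]
opening: 0.0327
gripper_force: 0.0
clock: 22.45
tool_pos: [0.5076, 0.0929, 0.1514]
orientation: [-180.0, -0.2, 16.8]
force: [0.4, 0.7, 1.4]
opening: 0.0438
gripper_force: 0.0
in tub [0.0217 0.0405 0.0509]
in tub [0.0206 0.0251 0.0286]
```

View pics/w3.png

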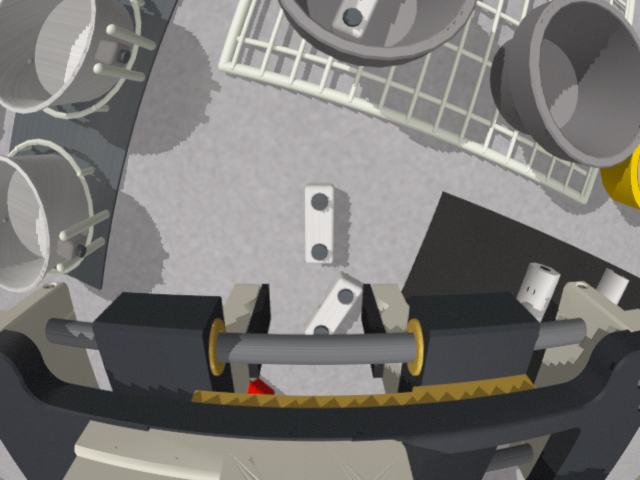

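c1 lies in tub A at (352,17). c2 is lined up with its heads at (319,202) and (319,251). c3 is partly behind the finger but clear of it.

```bash
python3 -m crank '[[[0,-0.002,-0.045],[0,0,0],0],[[0,0,-0.045],[0,0,0],0],[[0,0,-0.045],[0,0,0],0],[[0,0,-0.010],[0,0,0],0],[[0,0,0],[0,0,0],0],[[0,0,0],[0,0,0],-1],[[0,0,0],[0,0,0],-1],[[0,0,0],[0,0,0],-1],[[0,0,0],[0,0,0],-1]]'
python3 -m crank '[[[0,0,0.045],[0,0,0],-1],[[0,0,0.045],[0,0,0],-1],[[0,0,0.05],[0,0,0],-1],[[0.0444,-0.0364,0],[0,0,0],-1],[[0.0444,-0.0364,0],[0,0,0],-1],[[0.0444,-0.0364,0],[0,0,0],-1],[[0.0444,-0.0364,0],[0,0,0],-1],[[0,0,0],[0,0,0],-1],[[0,0,0],[0,0,0],-1]]'
```

```text
clock: 23.45
tool_pos: [0.5084, 0.091, 0.0058]
orientation: [-180.0, -0.1, 16.8]
force: [-0.7, -0.8, 5.7]
opening: 0.0239
gripper_force: 30.0
clock: 24.35
tool_pos: [0.662, -0.0374, 0.1436]
orientation: [-180.0, 0.1, 16.6]
force: [0.1, 0.8, -0.4]
opening: 0.0236
gripper_force: 30.0
```

```bash
python3 -m crank '[[[0.0235,-0.016,0],[0,0,0],-1],[[0,0,0],[0,0,0],-1],[[0,0,-0.04],[0,0,0],-1],[[0,0,-0.04],[0,0,0],-1],[[0,0,-0.015],[0,0,0],-1],[[0,0,0],[0,0,0],-0.25],[[0,0,0],[0,0,0],-0.25],[[0,0,0],[0,0,0],-0.25],[[0,0,0.03],[0,0,0],-0.25],[[0,0,0.04],[0,0,0],-0.25],[[0,0,0.03],[0,0,0],-0.25]]'
python3 -m crank '[[[-0.0417,0.0185,0],[0,0,-5.2],0],[[-0.0417,0.0185,0],[0,0,-5.2],0],[[-0.0417,0.0185,0],[0,0,-5.2],0],[[-0.0417,0.0185,0],[0,0,-5.2],0],[[-0.0417,0.0185,0],[0,0,-5.2],0],[[-0.0417,0.0185,0],[0,0,-5.2],0],[[0,0,0],[0,0,0],0],[[0,0,0],[0,0,0],0]]'
python3 - <<'E'
from h import *
m=imaging.camera_model("wrist"); p,d=imaging.snapshot("wrist"); cv2.imwrite("pics/w4.png",p)
# dark discs near centre column
g=(p.max(2)<85).astype(np.uint8); n,l,st,ce=cv2.connectedComponentsWithStats(g)
for i in range(1,n):
    if 120<st[i,4]<700 and max(st[i,2:4])<32: print(ce[i].round(1),st[i,4],wray(ce[i],.026,m).round(4))
E
```

```text
clock: 25.45
tool_pos: [0.6869, -0.0522, 0.1542]
orientation: [179.9, -0.3, 16.8]
force: [1.4, -1.0, 0.1]
opening: 0.0332
gripper_force: 0.0
clock: 26.25
tool_pos: [0.4359, 0.0598, 0.1519]
orientation: [-179.8, -0.2, -14.2]
force: [0.2, -0.3, -0.6]
opening: 0.0438
gripper_force: 0.0
[254.1 369.6] 146 [[0.3137 0.1535 0.026 ]]
[377.4 369.6] 147 [[0.2846 0.0387 0.026 ]]
```

View pics/w4.png

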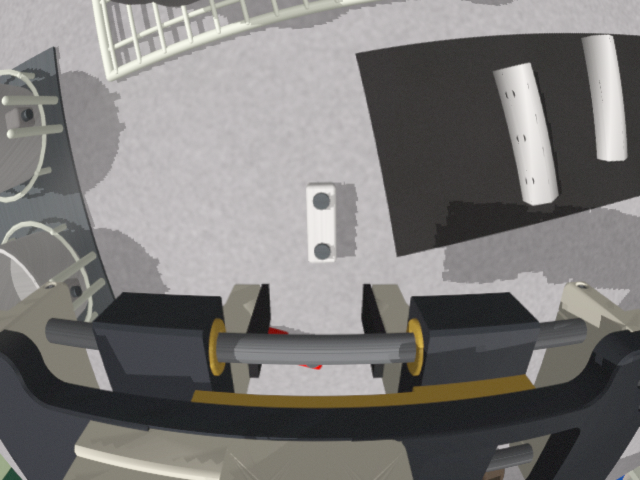

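c3 is centred with its heads at (321,201) and (321,251). The pillar's dots at (510,93), (519,137) and (530,181) look paired, so I'll check them close up after this clamp.

```bash
python3 -m crank '[[[0,-0.003,-0.045],[0,0,0],0],[[0,0,-0.045],[0,0,0],0],[[0,0,-0.045],[0,0,0],0],[[0,0,-0.010],[0,0,0],0],[[0,0,0],[0,0,0],0],[[0,0,0],[0,0,0],-1],[[0,0,0],[0,0,0],-1],[[0,0,0],[0,0,0],-1],[[0,0,0],[0,0,0],-1]]'
python3 -m crank '[[[0,0,0.045],[0,0,0],-1],[[0,0,0.045],[0,0,0],-1],[[0,0,0.05],[0,0,0],-1],[[0.0416,-0.0186,0],[0,0,6],-1],[[0.0416,-0.0186,0],[0,0,6],-1],[[0.0416,-0.0186,0],[0,0,6],-1],[[0.0416,-0.0186,0],[0,0,6],-1],[[0.0416,-0.0186,0],[0,0,6],-1],[[0.0416,-0.0186,0],[0,0,6],-1],[[0,0,0],[0,0,0],-1],[[0,0,0],[0,0,0],-1]]'
```

```text
clock: 27.2
tool_pos: [0.4365, 0.0563, 0.0061]
orientation: [-179.9, -0.1, -14.4]
force: [-0.6, -0.3, 9.5]
opening: 0.0237
gripper_force: 29.9
clock: 28.3
tool_pos: [0.685, -0.0565, 0.1439]
orientation: [-180.0, 0.1, 21.5]
force: [-0.6, -0.3, -0.8]
opening: 0.0236
gripper_force: 29.9
```

```bash
python3 -m crank '[[[0,0.002,-0.04],[0,0,0],-1],[[0,0,-0.038],[0,0,0],-1],[[0,0,0],[0,0,0],-1],[[0,0,0],[0,0,0],-0.25],[[0,0,0],[0,0,0],-0.25],[[0,0,0],[0,0,0],-0.25],[[0,0,0.03],[0,0,0],-0.25],[[0,0,0.03],[0,0,0],-0.25],[[0,0,0.04],[0,0,0],-0.25]]'
python3 -m crank '[[[-0.038,-0.019,0.006],[0,0,-3],-1],[[-0.038,-0.019,0.006],[0,0,-3],-1],[[-0.038,-0.019,0.006],[0,0,-3],-1],[[-0.038,-0.019,0.006],[0,0,-3],-1],[[-0.038,-0.019,0.006],[0,0,-3],-1],[[-0.038,-0.019,0.006],[0,0,-3],-1],[[-0.038,-0.019,0.006],[0,0,-3.5],-1],[[0,0,0],[0,0,0],-1],[[0,0,0],[0,0,0],-1]]'
python3 - <<'E'
from h import *
np.set_printoptions(precision=4,suppress=True)
m=imaging.camera_model("wrist"); print(m["R"],m["t"]); p,d=imaging.snapshot("wrist"); cv2.imwrite("pics/w5.png",p)
t,d=imaging.snapshot("top"); c=cloud("top",d); q=c.reshape(-1,3)
for o in([.69,.111],[.685,-.054]):
    s=q[np.hypot(*(q[:,:2]-o).T)<.035]; print("in tub",np.percentile(s[:,2],[5,50,90]))
cv2.imwrite("pics/m5.png",np.hstack([cv2.resize(p[100:300,180:460],(480,343),interpolation=3),cv2.resize(t[60:310,230:340],(151,343),interpolation=3)]))
h=(c[...,2]>.010)&(c[...,2]<.03)&(c[...,1]>-.05)&(c[...,1]<.25)&(c[...,0]<.6)
n,l,st,ce=cv2.connectedComponentsWithStats(h.astype(np.uint8))
print([(ce[i].round(),st[i,4]) for i in range(1,n) if st[i,4]>40])
E
```

```text
clock: 29.2
tool_pos: [0.6845, -0.0539, 0.1681]
orientation: [-180.0, 0.0, 21.6]
force: [0.8, 0.2, -0.1]
opening: 0.0328
gripper_force: 0.0
clock: 30.1
tool_pos: [0.4191, -0.1874, 0.2107]
orientation: [180.0, -0.3, 0.0]
force: [1.3, -0.4, 0.6]
opening: 0.0004
gripper_force: 0.0
[[-0.0006 -1.      0.0016]
 [-0.9536  0.0011  0.3012]
 [-0.3012 -0.0013 -0.9536]] [-0.1862  0.3669  0.5025]
in tub [0.0213 0.0289 0.0494]
in tub [0.0226 0.0467 0.0755]
[(array([288., 342.]), np.int32(362)), (array([316., 463.]), np.int32(68)), (array([305., 470.]), np.int32(271))]
```

View pics/m5.png

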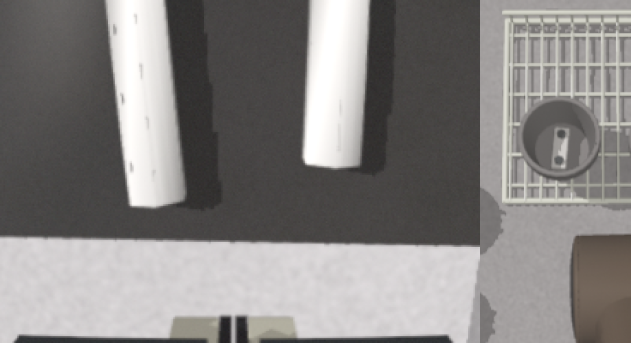

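P1's +y slanted face has widely spaced dots, and its top face has closer-spaced marks. P2 has a slit-like mark. I'll use a contrast-stretched crop to count them.

Run:
```python
import cv2,numpy as np
p=cv2.imread("pics/w5.png",0); c=p[20:235,225:415]
c=cv2.resize(c,None,fx=2.75,fy=2.75,interpolation=cv2.INTER_CUBIC)
f=np.clip((c.astype(float)-150)*2.4,0,255).astype(np.uint8)
t=cv2.imread("pics/top0.png",0)[225:305,390:475]; t=cv2.resize(t,(272,256),interpolation=3)
o=np.zeros((600,800),np.uint8); o[:f.shape[0],:f.shape[1]]=f; o[:256,528:800]=np.clip((t.astype(float)-120)*2,0,255)
cv2.imwrite("pics/c6.png",o)
```

```text
(no output)
```

View pics/c6.png

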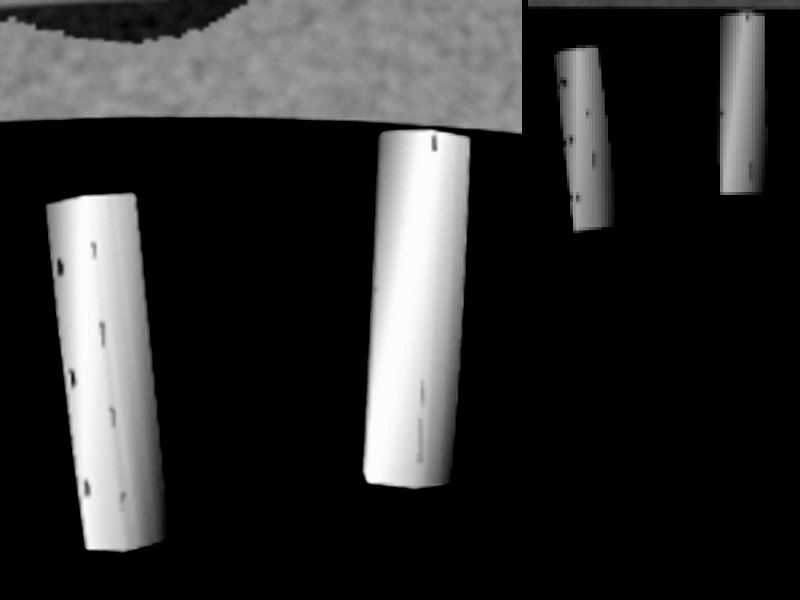

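P1's +y face has three holes and its top face has four engraved ticks, so it needs one roll towards -y. P2's +y and top faces have no hole row. I'll look at it from the -y side.

```bash
python3 -m crank '[[[0,-0.047,-0.01],[0,0,0],-1],[[0,-0.047,-0.01],[0,0,0],-1],[[0,-0.047,-0.01],[0,0,0],-1],[[0,0,0],[0,0,0],-1],[[0,0,0],[0,0,0],-1]]'
python3 - <<'E'
from h import *
m=imaging.camera_model("wrist"); np.savez("pics/w7.npz",**m); p,d=imaging.snapshot("wrist"); cv2.imwrite("pics/w7.png",p)
g=cv2.cvtColor(p,6); x0=70; c=cv2.resize(g[20:240,x0:x0+260],None,fx=2.5,fy=2.5,interpolation=3); cv2.imwrite("pics/c7.png",np.clip((c.astype(float)-130)*2,0,255))
E
```

```text
clock: 30.7
tool_pos: [0.4191, -0.3286, 0.1773]
orientation: [-180.0, 0.1, -0.0]
force: [-0.3, 0.1, -0.1]
opening: 0.0005
gripper_force: 0.0[ WARN:0@1.337] global loadsave.cpp:1063 imwrite_ Unsupported depth image for selected encoder is fallbacked to CV_8U.
```

View pics/c7.png

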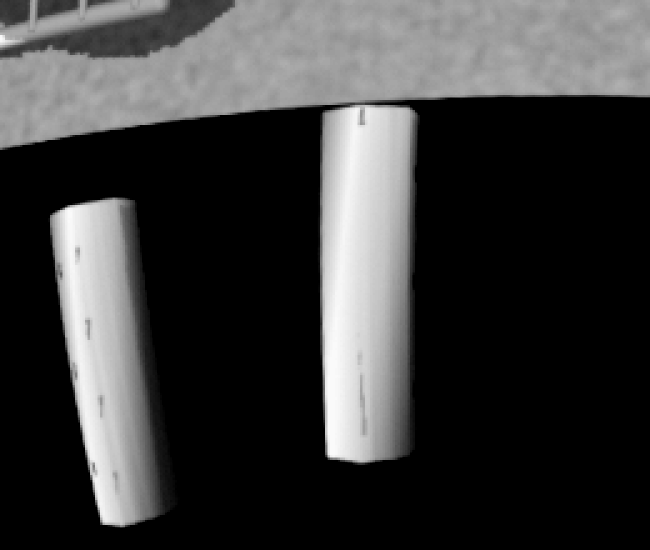

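P2's three visible faces have no hole row: the top face has only a notch and a scratch, and there's no row on the -y side. Its holes must be underneath. I'll roll P1 one flat towards -y first, then roll P2 and look again.

```bash
python3 -m crank '[[[0.0045,0.0213,-0.008],[0,0,-7.7],-1],[[0.0045,0.0213,-0.008],[0,0,-7.7],-1],[[0.0045,0.0213,-0.008],[0,0,-7.7],-1],[[0.0045,0.0213,-0.008],[0,0,-7.7],-1],[[0.0045,0.0213,-0.008],[0,0,-7.7],-1],[[0.0045,0.0213,-0.008],[0,0,-7.7],-1],[[0.0045,0.0213,-0.008],[0,0,-7.7],-1],[[0.0045,0.0213,-0.008],[0,0,-7.7],-1],[[0.0045,0.0213,-0.008],[0,0,-7.7],-1],[[0.0045,0.0213,-0.008],[0,0,-7.7],-1],[[0.0045,0.0213,-0.008],[0,0,-7.7],-1],[[0,0,0],[0,0,0],-1]]'
python3 - <<'E'
from h import *
np.set_printoptions(precision=4,suppress=True)
P=[]
for i in range(6):
    p,d=imaging.snapshot("scene"); P.append(np.r_[ctrl.get_obs()["tool_pos"],ctrl.get_obs()["orientation"][2]])
print(np.mean(P,0),np.std(P,0)); c=cloud("scene",d); np.savez("pics/s8.npz",d=d,p=p)
m=(c[...,1]<-.05)&(c[...,1]>-.42)&(c[...,0]>.39)&(c[...,0]<.58)&(c[...,2]>.012)&(c[...,2]<.05)
n,l,st,ce=cv2.connectedComponentsWithStats(m.astype(np.uint8))
for i in range(1,n):
    if st[i,4]>300: q=c[l==i]; (cx,cy),(w,h),a=cv2.minAreaRect((q[:,:2]*1000).astype(np.float32)); print(round(cx),round(cy),round(w),round(h),a if w>h else a-90, q[q[:,2]>.031].mean(0), st[i,4])
E
```

```text
clock: 31.95
tool_pos: [0.4689, -0.0904, 0.0904]
orientation: [-180.0, 0.0, -84.7]
force: [0.0, 0.1, -0.4]
opening: 0.0007
gripper_force: 0.0
[  0.4688  -0.0927   0.091  -84.428 ] [0.0001 0.0008 0.0001 0.0853]
472 -140 126 32 4.722718238830566 [ 0.4751 -0.1399  0.0334] 888
495 -244 31 125 -1.4822998046875 [ 0.4955 -0.2443  0.0334] 948
```

```bash
python3 -m crank '[[[0,0,-0.032],[0,0,0],-1],[[0,0,-0.0305],[0,0,0],-1],[[0,0,0],[0,0,0],-1],[[0.0005,-0.0058,0],[0,0,0],-1],[[0.0005,-0.0058,0],[0,0,0],-1],[[0.0005,-0.0058,0],[0,0,0],-1],[[0.0005,-0.0055,0],[0,0,0],-1],[[0.0001,-0.0012,0],[0,0,0],-1],[[0.0001,-0.0012,0],[0,0,0],-1],[[0.0001,-0.0012,0],[0,0,0],-1],[[0.0001,-0.0012,0],[0,0,0],-1]]'
python3 -m crank '[[[0.0001,-0.0012,0],[0,0,0],-1],[[0.0001,-0.0012,0],[0,0,0],-1],[[0.0001,-0.0012,0],[0,0,0],-1],[[0.0001,-0.0012,0],[0,0,0],-1],[[0.0001,-0.0012,0],[0,0,0],-1],[[0.0001,-0.0012,0],[0,0,0],-1],[[0.0001,-0.0012,0],[0,0,0],-1]]'
python3 - <<'E'
from h import *
p,d=imaging.snapshot("scene"); c=cloud("scene",d)
m=(c[...,1]<-.05)&(c[...,1]>-.42)&(c[...,0]>.39)&(c[...,0]<.58)&(c[...,2]>.012)&(c[...,2]<.05)
n,l,st,ce=cv2.connectedComponentsWithStats(m.astype(np.uint8))
for i in range(1,n):
    if st[i,4]>300: q=c[l==i]; (cx,cy),(w,h),a=cv2.minAreaRect((q[:,:2]*1000).astype(np.float32)); print(round(cx),round(cy),round(w),round(h),a if w>h else a-90, np.percentile(q[:,2],[50,95]), st[i,4])
E
```

```text
clock: 33.35
tool_pos: [0.4713, -0.1207, 0.0287]
orientation: [-179.9, 0.0, -84.6]
force: [-4.3, 9.2, 15.0]
opening: 0.0003
gripper_force: 8.0
clock: 34.05
tool_pos: [0.4722, -0.1286, 0.0315]
orientation: [-179.9, 0.0, -84.5]
force: [-16.4, 15.6, 51.9]
opening: 0.0001
gripper_force: 25.2
474 -151 125 32 11.077205657958984 [0.03188208 0.03804243] 728
494 -244 30 125 -1.5486602783203125 [0.03035689 0.03543782] 949
```

The finger rode on the slope with high friction and pressed down instead of tipping the pillar. I'll back off, re-measure, and follow the arc up while pushing.

```bash
python3 -m crank '[[[-0.001,0.008,0.003],[0,0,0],-1],[[-0.003,0.03,0.01],[0,0,0],-1],[[0,0.01,0.02],[0,0,0],-1],[[0,0,0],[0,0,0],-1],[[0,0,0],[0,0,0],-1]]'
cat >> h.py <<'E'
def pil(name="scene",n=1):
    P=[]
    for i in range(n): p,d=imaging.snapshot(name); o=ctrl.get_obs(); P.append(np.r_[o["tool_pos"],o["orientation"][2]])
    print("tool",np.mean(P,0).round(4)); c=cloud(name,d)
    m=(c[...,1]<-.05)&(c[...,1]>-.42)&(c[...,0]>.39)&(c[...,0]<.58)&(c[...,2]>.012)&(c[...,2]<.05)
    n,l,st,ce=cv2.connectedComponentsWithStats(m.astype(np.uint8))
    for i in range(1,n):
        if st[i,4]>300: q=c[l==i]; (cx,cy),(w,h),a=cv2.minAreaRect((q[:,:2]*1000).astype(np.float32)); print(round(cx,1),round(cy,1),round(w),round(h),"axis",round(a if w>h else a-90,1), np.percentile(q[:,2],[50,95]).round(4))
E
python3 -c "
from h import *
pil(n=4)"
```

```text
clock: 34.6
tool_pos: [0.4677, -0.0813, 0.0613]
orientation: [-179.9, 0.0, -84.6]
force: [-0.2, -0.6, 0.1]
opening: 0.0004
gripper_force: 0.0
tool [ 4.6710e-01 -8.2000e-02  6.0500e-02 -8.4646e+01]
472.3 -139.5 124 32 axis 5.7 [0.0299 0.0355]
494.4 -244.0 31 124 axis -1.4 [0.0303 0.0356]
```

It fell back exactly to its place, so it tips without sliding. I'll retry along the arc.

```bash
python3 -m crank '[[[0,0,-0.0315],[0,0,0],-1],[[0.001,-0.011,0],[0,0,0],-1],[[0.001,-0.011,0],[0,0,0],-1],[[0.001,-0.011,0],[0,0,0],-1],[[0.0001,-0.0018,0],[0,0,0],-1],[[0.0001,-0.0018,0],[0,0,0],-1]]'
python3 -m crank '[[[0.0001,-0.0016,0.001],[0,0,0],-1],[[0.0001,-0.0016,0.001],[0,0,0],-1],[[0.0001,-0.0016,0.001],[0,0,0],-1],[[0.0001,-0.0018,0.0008],[0,0,0],-1],[[0.0001,-0.0018,0.0007],[0,0,0],-1],[[0.0001,-0.0018,0.0006],[0,0,0],-1],[[0.0001,-0.0018,0.0005],[0,0,0],-1],[[0.0001,-0.0018,0.0004],[0,0,0],-1]]'
python3 -m crank '[[[0.0001,-0.0018,0.0003],[0,0,0],-1],[[0.0001,-0.0018,0.0002],[0,0,0],-1],[[0.0001,-0.0018,0.0001],[0,0,0],-1],[[0.0001,-0.0018,0],[0,0,0],-1],[[0.0001,-0.0018,0],[0,0,0],-1],[[0,0,0],[0,0,0],-1],[[0,0,0],[0,0,0],-1],[[0,0,0],[0,0,0],-1]]'
python3 -c "
from h import *
pil(n=2)"
```

```text
clock: 35.4
tool_pos: [0.4711, -0.119, 0.0301]
orientation: [-179.9, 0.0, -84.7]
force: [0.8, 0.1, -0.1]
opening: 0.0004
gripper_force: 0.0
clock: 36.2
tool_pos: [0.4718, -0.1322, 0.0357]
orientation: [-180.0, -0.0, -84.6]
force: [0.5, 0.4, 0.2]
opening: 0.0004
gripper_force: 0.3
clock: 37.0
tool_pos: [0.472, -0.141, 0.0361]
orientation: [180.0, -0.0, -84.6]
force: [-0.3, 0.1, 0.1]
opening: 0.0005
gripper_force: 0.0
tool [ 4.72000e-01 -1.41000e-01  3.61000e-02 -8.46235e+01]
474.4 -159.7 124 31 axis 9.0 [0.0303 0.0365]
495.2 -244.0 31 125 axis -1.5 [0.0304 0.0355]
```

```bash
python3 -m crank '[[[0,0.003,0.04],[0,0,0],-1],[[0.008,-0.022,0.01],[0,0,-2.3],-1],[[0.008,-0.022,0],[0,0,-2.3],-1],[[0.008,-0.022,0],[0,0,-2.3],-1],[[0,0,0],[0,0,0],-1],[[0,0,-0.03],[0,0,0],-1],[[0,0,-0.027],[0,0,0],-1],[[0,0,0],[0,0,0],-1],[[0,0,0],[0,0,0],-1]]'
python3 -c "
from h import *
pil(n=4)"
```

```text
clock: 38.0
tool_pos: [0.4958, -0.2038, 0.0293]
orientation: [179.9, -0.0, -91.5]
force: [0.8, -0.4, 0.6]
opening: 0.0004
gripper_force: 0.0
tool [ 4.96900e-01 -2.03900e-01  3.04000e-02 -9.14844e+01]
493.8 -244.1 30 126 axis -1.3 [0.0306 0.0356]
```

```bash
python3 -m crank '[[[0,-0.008,-0.0005],[0,0,0],-1],[[0,-0.008,0],[0,0,0],-1],[[0,-0.0018,0],[0,0,0],-1],[[0,-0.0018,0],[0,0,0],-1],[[0,-0.0016,0.001],[0,0,0],-1],[[0,-0.0016,0.001],[0,0,0],-1],[[0,-0.0016,0.001],[0,0,0],-1],[[0,-0.0018,0.0008],[0,0,0],-1],[[0,-0.0018,0.0007],[0,0,0],-1],[[0,-0.0018,0.0006],[0,0,0],-1],[[0,-0.0018,0.0005],[0,0,0],-1],[[0,-0.0018,0.0004],[0,0,0],-1]]'
python3 -m crank '[[[0,-0.0018,0.0003],[0,0,0],-1],[[0,-0.0018,0.0002],[0,0,0],-1],[[0,-0.0018,0.0001],[0,0,0],-1],[[0,-0.0018,0],[0,0,0],-1],[[0,-0.0018,0],[0,0,0],-1],[[0,0,0],[0,0,0],-1],[[0,0.01,0.05],[0,0,0],-1],[[0,0.01,0.05],[0,0,0],-1],[[-0.04,0.03,0.02],[0,0,8.2],-1],[[-0.04,0.03,0.02],[0,0,8.2],-1],[[0,0,0],[0,0,8.2],-1],[[0,0,0],[0,0,8.2],-1]]'
python3 -m crank '[[[0,0,0],[0,0,8.4],-1],[[0,0,0],[0,0,8.4],-1],[[0,0,0],[0,0,8.4],-1],[[0,0,0],[0,0,8.4],-1],[[0,0,0],[0,0,8.4],-1],[[0,0,0],[0,0,8.4],-1],[[0,0,0],[0,0,8.4],-1],[[0,0,0],[0,0,0],-1],[[0,0,0],[0,0,0],-1]]'
cat >> h.py <<'E'
def wshot(out):
    m=imaging.camera_model("wrist"); p,d=imaging.snapshot("wrist"); g=cv2.cvtColor(p,6).astype(float)
    c=cv2.resize(g[0:280,160:480],(640,560),interpolation=3); cv2.imwrite(out,np.uint8(np.clip((c-110)*1.8,0,255)))
E
python3 -c "
from h import *
pil(n=2); wshot('pics/c9.png')"
```

```text
clock: 39.4
tool_pos: [0.4961, -0.2377, 0.0347]
orientation: [180.0, -0.0, -91.5]
force: [-0.0, -1.0, 0.5]
opening: 0.0005
gripper_force: 0.1
clock: 40.6
tool_pos: [0.4215, -0.1704, 0.172]
orientation: [-179.8, -0.1, -58.3]
force: [0.8, 0.7, -0.5]
opening: 0.0004
gripper_force: 0.0
clock: 41.5
tool_pos: [0.4218, -0.1711, 0.1705]
orientation: [-180.0, -0.0, -0.2]
force: [0.2, 0.0, 0.6]
opening: 0.0005
gripper_force: 0.0
tool [ 0.4217 -0.1711  0.1705 -0.1412]
473.9 -156.4 125 32 axis 5.0 [0.03   0.0356]
494.9 -260.9 30 125 axis -1.5 [0.0305 0.0357]
```

View pics/c9.png

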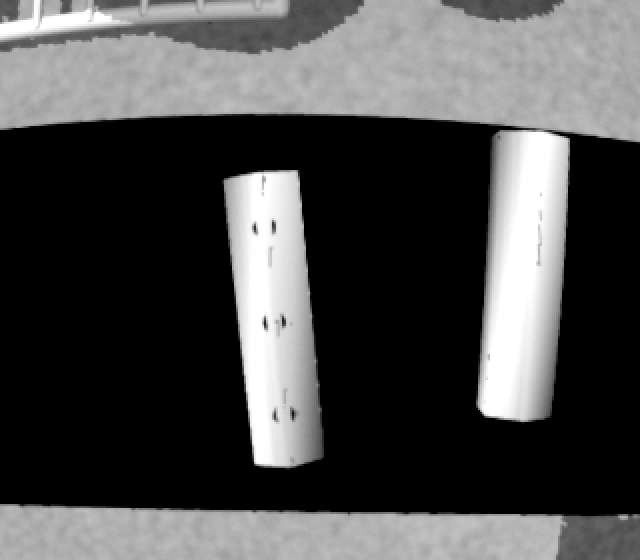

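P1 now has its three holes on top, at (265,228), (274,322) and (285,414). P2 still shows no row of three on its top or +y face, so I roll it again towards -y.

```bash
python3 -m crank '[[[0.0068,-0.0045,-0.009],[0,0,-8.3],-1],[[0.0068,-0.0045,-0.009],[0,0,-8.3],-1],[[0.0068,-0.0045,-0.009],[0,0,-8.3],-1],[[0.0068,-0.0045,-0.009],[0,0,-8.3],-1],[[0.0068,-0.0045,-0.009],[0,0,-8.3],-1],[[0.0068,-0.0045,-0.009],[0,0,-8.3],-1],[[0.0068,-0.0045,-0.009],[0,0,-8.3],-1],[[0.0068,-0.0045,-0.009],[0,0,-8.3],-1],[[0.0068,-0.0045,-0.009],[0,0,-8.3],-1],[[0.0068,-0.0045,-0.009],[0,0,-8.3],-1],[[0.0068,-0.0045,-0.009],[0,0,-8.3],-1],[[0,0,0],[0,0,0],-1]]'
python3 -m crank '[[[0,0,-0.03],[0,0,0],-1],[[0,0,-0.012],[0,0,0],-1],[[0,0,0],[0,0,0],-1],[[0,0,0],[0,0,0],-1]]'
python3 -c "
from h import *
pil(n=3)"
```

```text
clock: 42.85
tool_pos: [0.4964, -0.2209, 0.0702]
orientation: [179.9, 0.0, -91.5]
force: [-0.2, -0.3, -0.9]
opening: 0.0005
gripper_force: 0.0
clock: 43.25
tool_pos: [0.4967, -0.2206, 0.03]
orientation: [180.0, -0.0, -91.1]
force: [0.4, 0.4, 0.1]
opening: 0.0005
gripper_force: 0.0
tool [ 4.97300e-01 -2.20700e-01  3.05000e-02 -9.11721e+01]
474.0 -152.7 123 31 axis 1.8 [0.0308 0.0362]
493.6 -260.9 30 125 axis -1.4 [0.0305 0.0355]
```

```bash
python3 -m crank '[[[0,-0.008,-0.0005],[0,0,0],-1],[[0,-0.008,0],[0,0,0],-1],[[0,-0.0018,0],[0,0,0],-1],[[0,-0.0018,0],[0,0,0],-1],[[0,-0.0016,0.001],[0,0,0],-1],[[0,-0.0016,0.001],[0,0,0],-1],[[0,-0.0016,0.001],[0,0,0],-1],[[0,-0.0018,0.0008],[0,0,0],-1],[[0,-0.0018,0.0007],[0,0,0],-1],[[0,-0.0018,0.0006],[0,0,0],-1],[[0,-0.0018,0.0005],[0,0,0],-1],[[0,-0.0018,0.0004],[0,0,0],-1]]'
python3 -m crank '[[[0,-0.0018,0.0003],[0,0,0],-1],[[0,-0.0018,0.0002],[0,0,0],-1],[[0,-0.0018,0.0001],[0,0,0],-1],[[0,-0.0018,0],[0,0,0],-1],[[0,-0.0018,0],[0,0,0],-1],[[0,0,0],[0,0,0],-1],[[0,0.01,0.05],[0,0,0],-1],[[0,0.01,0.05],[0,0,0],-1],[[-0.04,0.015,0.02],[0,0,8.2],-1],[[-0.04,0.015,0.02],[0,0,8.2],-1],[[0,0,0],[0,0,8.2],-1],[[0,0,0],[0,0,8.2],-1]]'
python3 -m crank '[[[0,0,0],[0,0,8.4],-1],[[0,0,0],[0,0,8.4],-1],[[0,0,0],[0,0,8.4],-1],[[0,0,0],[0,0,8.4],-1],[[0,0,0],[0,0,8.4],-1],[[0,0,0],[0,0,8.4],-1],[[0,0,0],[0,0,8.4],-1],[[0,0,0],[0,0,0],-1],[[0,0,0],[0,0,0],-1]]'
python3 -c "
from h import *
pil(n=2); wshot('pics/c10.png')"
```

```text
clock: 44.6
tool_pos: [0.4966, -0.2542, 0.035]
orientation: [-180.0, -0.0, -91.2]
force: [-0.8, 0.0, 0.4]
opening: 0.0004
gripper_force: 0.1
clock: 45.8
tool_pos: [0.4162, -0.2131, 0.1752]
orientation: [-179.8, -0.1, -58.1]
force: [-0.0, 0.6, 0.2]
opening: 0.0005
gripper_force: 0.0
clock: 46.7
tool_pos: [0.4165, -0.2134, 0.1737]
orientation: [-180.0, -0.0, 0.1]
force: [-0.5, -0.5, -0.6]
opening: 0.0003
gripper_force: 0.0
tool [ 0.4166 -0.2134  0.1736  0.1563]
474.2 -156.3 124 32 axis 5.2 [0.03   0.0351]
493.7 -277.7 30 125 axis -1.5 [0.0304 0.0355]
```

View pics/c10.png

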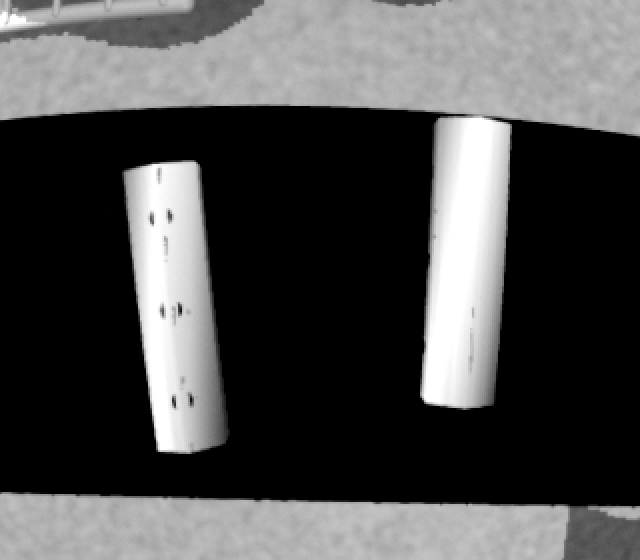

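P1 is fine. P2 again shows only a scratch on top and isolated specks on its +y edge, so I've now seen five of its faces without a row. By elimination the hole face is the one that comes up after two more rolls. I've used up the picture views, so from here I'll detect hole marks numerically.

```bash
cat >> h.py <<'E'
def marks(cx,cy,ax):
    m=imaging.camera_model("wrist"); p,d=imaging.snapshot("wrist"); g=cv2.cvtColor(p,6)
    b=cv2.morphologyEx(g,cv2.MORPH_BLACKHAT,np.ones((9,9),np.uint8)); n,l,st,ce=cv2.connectedComponentsWithStats((b>35).astype(np.uint8))
    X=wray(ce,.033,m)[:,:2]-[cx,cy]; a=np.radians(ax); s=X@[np.cos(a),np.sin(a)]; t=X@[-np.sin(a),np.cos(a)]
    for i in range(1,n):
        if abs(s[i])<.06 and abs(t[i])<.016: print("  s,t mm",(s[i]*1e3).round(),(t[i]*1e3).round(),"area",st[i,4],"depth",b[l==i].max())
E
python3 -c "
from h import *
print('P1');marks(.4742,-.1563,5.2);print('P2');marks(.494,-.2777,-1.5)"
python3 -m crank '[[[0.0073,-0.0023,-0.009],[0,0,-8.3],-1],[[0.0073,-0.0023,-0.009],[0,0,-8.3],-1],[[0.0073,-0.0023,-0.009],[0,0,-8.3],-1],[[0.0073,-0.0023,-0.009],[0,0,-8.3],-1],[[0.0073,-0.0023,-0.009],[0,0,-8.3],-1],[[0.0073,-0.0023,-0.009],[0,0,-8.3],-1],[[0.0073,-0.0023,-0.009],[0,0,-8.3],-1],[[0.0073,-0.0023,-0.009],[0,0,-8.3],-1],[[0.0073,-0.0023,-0.009],[0,0,-8.3],-1],[[0.0073,-0.0023,-0.009],[0,0,-8.3],-1],[[0.0073,-0.0023,-0.009],[0,0,-8.6],-1],[[0,0,0],[0,0,0],-1]]'
python3 -m crank '[[[0,0,-0.03],[0,0,0],-1],[[0,0,-0.0145],[0,0,0],-1],[[0,0,0],[0,0,0],-1],[[0,0,0],[0,0,0],-1]]'
python3 -c "
from h import *
pil(n=3)"
```

```text
P1
  s,t mm 56.0 0.0 area 4 depth 50
  s,t mm 37.0 -2.0 area 11 depth 85
  s,t mm 37.0 5.0 area 11 depth 88
  s,t mm 29.0 0.0 area 1 depth 41
  s,t mm -1.0 -2.0 area 13 depth 111
  s,t mm -0.0 5.0 area 11 depth 90
  s,t mm -39.0 -3.0 area 10 depth 92
  s,t mm -38.0 5.0 area 11 depth 107
P2
  s,t mm 59.0 13.0 area 46 depth 117
  s,t mm 59.0 -10.0 area 33 depth 121
clock: 47.35
tool_pos: [0.4168, -0.2136, 0.1295]
orientation: [180.0, 0.0, 0.4]
force: [0.3, 0.2, -0.1]
opening: 0.0003
gripper_force: 0.0
tool [ 0.4173 -0.2136  0.13    0.3667]
474.2 -156.3 125 31 axis 5.4 [0.03   0.0356]
493.9 -277.9 30 124 axis -1.2 [0.0305 0.0356]out of range: row 11 has -8.6, outside -8.59 to 8.59
```

The P1 check confirms paired marks at s = +37, 0 and -38 on top. The turn call was refused for one oversized number and only the descent ran, so I correct from here.

```bash
python3 -m crank '[[[0.0072,-0.0022,-0.0054],[0,0,-8.3],-1],[[0.0072,-0.0022,-0.0054],[0,0,-8.3],-1],[[0.0072,-0.0022,-0.0054],[0,0,-8.3],-1],[[0.0072,-0.0022,-0.0054],[0,0,-8.3],-1],[[0.0072,-0.0022,-0.0054],[0,0,-8.3],-1],[[0.0072,-0.0022,-0.0054],[0,0,-8.3],-1],[[0.0072,-0.0022,-0.0054],[0,0,-8.3],-1],[[0.0072,-0.0022,-0.0054],[0,0,-8.3],-1],[[0.0072,-0.0022,-0.0054],[0,0,-8.4],-1],[[0.0072,-0.0022,-0.0054],[0,0,-8.4],-1],[[0.0072,-0.0022,-0.0054],[0,0,-8.4],-1],[[0,0,0],[0,0,0],-1]]'
python3 -m crank '[[[0,0,-0.025],[0,0,0],-1],[[0,0,-0.0165],[0,0,0],-1],[[0,0,0],[0,0,0],-1],[[0,0,0],[0,0,0],-1]]'
python3 -c "
from h import *
pil(n=3)"
```

```text
clock: 48.7
tool_pos: [0.4966, -0.2378, 0.0698]
orientation: [-180.0, -0.0, -91.4]
force: [-0.5, -0.7, -0.1]
opening: 0.0004
gripper_force: 0.0
clock: 49.1
tool_pos: [0.496, -0.2377, 0.0289]
orientation: [-180.0, -0.0, -91.1]
force: [1.0, -0.2, 0.3]
opening: 0.0004
gripper_force: 0.0
tool [ 4.96600e-01 -2.37800e-01  2.95000e-02 -9.11279e+01]
474.1 -156.0 124 32 axis 5.5 [0.0299 0.0358]
494.6 -277.9 30 124 axis -1.4 [0.0307 0.0358]
```

```bash
python3 -m crank '[[[0,-0.008,0.0003],[0,0,0],-1],[[0,-0.008,0],[0,0,0],-1],[[0,-0.0018,0],[0,0,0],-1],[[0,-0.0018,0],[0,0,0],-1],[[0,-0.0016,0.001],[0,0,0],-1],[[0,-0.0016,0.001],[0,0,0],-1],[[0,-0.0016,0.001],[0,0,0],-1],[[0,-0.0018,0.0008],[0,0,0],-1],[[0,-0.0018,0.0007],[0,0,0],-1],[[0,-0.0018,0.0006],[0,0,0],-1],[[0,-0.0018,0.0005],[0,0,0],-1],[[0,-0.0018,0.0004],[0,0,0],-1]]'
python3 -m crank '[[[0,-0.0018,0.0003],[0,0,0],-1],[[0,-0.0018,0.0002],[0,0,0],-1],[[0,-0.0018,0.0001],[0,0,0],-1],[[0,-0.0018,0],[0,0,0],-1],[[0,-0.0018,0],[0,0,0],-1],[[0,0,0],[0,0,0],-1],[[0,0.01,0.05],[0,0,0],-1],[[0,0.01,0.05],[0,0,0],-1],[[-0.04,0.015,0.02],[0,0,8.2],-1],[[-0.04,0.015,0.02],[0,0,8.2],-1],[[0,0,0],[0,0,8.2],-1],[[0,0,0],[0,0,8.2],-1]]'
python3 -m crank '[[[0,0,0],[0,0,8.4],-1],[[0,0,0],[0,0,8.4],-1],[[0,0,0],[0,0,8.4],-1],[[0,0,0],[0,0,8.4],-1],[[0,0,0],[0,0,8.4],-1],[[0,0,0],[0,0,8.4],-1],[[0,0,0],[0,0,8.4],-1],[[0,0,0],[0,0,0],-1],[[0,0,0],[0,0,0],-1]]'
python3 -c "
from h import *
pil(n=2); print('P2');marks(.494,-.2952,-1.4)"
```

```text
clock: 50.45
tool_pos: [0.4958, -0.2712, 0.0345]
orientation: [-180.0, -0.0, -91.2]
force: [-0.7, -0.2, 0.6]
opening: 0.0007
gripper_force: 0.0
clock: 51.65
tool_pos: [0.4154, -0.2301, 0.1748]
orientation: [-179.8, -0.1, -58.1]
force: [0.0, -1.0, 0.3]
opening: 0.0006
gripper_force: 0.0
clock: 52.55
tool_pos: [0.4157, -0.2304, 0.1732]
orientation: [-180.0, -0.0, 0.1]
force: [0.6, -0.1, 0.7]
opening: 0.0003
gripper_force: 0.0
tool [ 0.4158 -0.2304  0.1732  0.1578]
473.9 -156.3 126 32 axis 5.2 [0.03   0.0352]
493.7 -294.9 30 125 axis -1.5 [0.0304 0.0354]
P2
  s,t mm 59.0 14.0 area 45 depth 113
  s,t mm 59.0 -10.0 area 29 depth 111
  s,t mm 36.0 13.0 area 12 depth 92
  s,t mm 22.0 0.0 area 1 depth 36
  s,t mm 19.0 -0.0 area 2 depth 36
  s,t mm 13.0 -0.0 area 3 depth 45
  s,t mm -1.0 13.0 area 10 depth 80
  s,t mm -38.0 14.0 area 13 depth 106
```

The three holes have appeared on P2's +y face, at s = 36, -1 and -38. One more roll puts them on top.

```bash
python3 -m crank '[[[0.0073,-0.0022,-0.0093],[0,0,-8.3],-1],[[0.0073,-0.0022,-0.0093],[0,0,-8.3],-1],[[0.0073,-0.0022,-0.0093],[0,0,-8.3],-1],[[0.0073,-0.0022,-0.0093],[0,0,-8.3],-1],[[0.0073,-0.0022,-0.0093],[0,0,-8.3],-1],[[0.0073,-0.0022,-0.0093],[0,0,-8.3],-1],[[0.0073,-0.0022,-0.0093],[0,0,-8.3],-1],[[0.0073,-0.0022,-0.0093],[0,0,-8.3],-1],[[0.0073,-0.0022,-0.0093],[0,0,-8.3],-1],[[0.0073,-0.0022,-0.0093],[0,0,-8.3],-1],[[0.0073,-0.0022,-0.0093],[0,0,-8.3],-1],[[0,0,0],[0,0,0],-1]]'
python3 -m crank '[[[0,0,-0.025],[0,0,0],-1],[[0,0,-0.0155],[0,0,0],-1],[[0,0,0],[0,0,0],-1],[[0,0,0],[0,0,0],-1]]'
python3 -c "
from h import *
pil(n=3)"
```

```text
clock: 53.9
tool_pos: [0.4959, -0.2547, 0.0695]
orientation: [179.9, 0.0, -91.2]
force: [-0.8, 0.6, -0.5]
opening: 0.0001
gripper_force: 0.0
clock: 54.3
tool_pos: [0.4961, -0.2547, 0.0309]
orientation: [180.0, -0.0, -90.8]
force: [0.1, -0.1, -0.2]
opening: 0.0003
gripper_force: 0.0
tool [ 4.96800e-01 -2.54800e-01  3.15000e-02 -9.08473e+01]
474.7 -156.3 125 32 axis 5.2 [0.03   0.0355]
493.1 -295.1 30 124 axis -1.1 [0.0309 0.0357]
```

```bash
python3 -m crank '[[[0,-0.008,-0.0015],[0,0,0],-1],[[0,-0.008,0],[0,0,0],-1],[[0,-0.0018,0],[0,0,0],-1],[[0,-0.0018,0],[0,0,0],-1],[[0,-0.0016,0.001],[0,0,0],-1],[[0,-0.0016,0.001],[0,0,0],-1],[[0,-0.0016,0.001],[0,0,0],-1],[[0,-0.0018,0.0008],[0,0,0],-1],[[0,-0.0018,0.0007],[0,0,0],-1],[[0,-0.0018,0.0006],[0,0,0],-1],[[0,-0.0018,0.0005],[0,0,0],-1],[[0,-0.0018,0.0004],[0,0,0],-1]]'
python3 -m crank '[[[0,-0.0018,0.0003],[0,0,0],-1],[[0,-0.0018,0.0002],[0,0,0],-1],[[0,-0.0018,0.0001],[0,0,0],-1],[[0,-0.0018,0],[0,0,0],-1],[[0,-0.0018,0],[0,0,0],-1],[[0,0,0],[0,0,0],-1],[[0,0.01,0.05],[0,0,0],-1],[[0,0.01,0.05],[0,0,0],-1],[[-0.04,0.02,0.02],[0,0,8.2],-1],[[-0.04,0.02,0.02],[0,0,8.2],-1],[[0,0.01,0],[0,0,8.2],-1],[[0,0.01,0],[0,0,8.2],-1]]'
python3 -m crank '[[[0,0,0],[0,0,8.4],-1],[[0,0,0],[0,0,8.4],-1],[[0,0,0],[0,0,8.4],-1],[[0,0,0],[0,0,8.4],-1],[[0,0,0],[0,0,8.4],-1],[[0,0,0],[0,0,8.4],-1],[[0,0,0],[0,0,8.4],-1],[[0,0,0],[0,0,0],-1],[[0,0,0],[0,0,0],-1]]'
python3 - <<'E'
from h import *
np.set_printoptions(precision=4,suppress=True)
pil(n=2); print('P1');marks(.4742,-.1563,5.2); print('P2');marks(.4935,-.3122,-1.4)
p,d=imaging.snapshot("top"); c=cloud("top",d); q=c.reshape(-1,3); f=np.load("pics/top0.npz"); c0=cloud("top",f["d"])
for o,z in(([.690,.111],.104),([.6853,-.0535],.104),([.609,.343],.083),([.450,.355],.083)):
    s=q[(np.hypot(*(q[:,:2]-o).T)<.075)&(abs(q[:,2]-z)<.005)]; e,r=circ(s[:,:2]); i=q[np.hypot(*(q[:,:2]-o).T)<.035]; print(e,r,np.median(s[:,2]),"inside z",np.percentile(i[:,2],[5,50,95]))
for n,(x,y,w,h) in dict(tape=(410,145,60,55),carton=(458,118,70,60),driver=(108,175,28,88),red=(268,325,42,35)).items():
    print(n,"pixels changed",(np.abs(p[y:y+h,x:x+w].astype(int)-f["p"][y:y+h,x:x+w]).max(2)>60).sum())
# any white clamp-like block left on the bench
m=(c[...,2]>.013)&(c[...,2]<.03)&(p.min(2)>150); n,l,st,ce=cv2.connectedComponentsWithStats(m.astype(np.uint8))
print([(ce[i].round(),st[i,4],c[l==i].mean(0)) for i in range(1,n) if 60<st[i,4]<600])
E
```

```text
clock: 55.65
tool_pos: [0.4961, -0.2882, 0.0349]
orientation: [-180.0, -0.0, -90.9]
force: [-0.3, 0.5, 0.4]
opening: 0.0005
gripper_force: 0.0
clock: 56.85
tool_pos: [0.4156, -0.2169, 0.175]
orientation: [-179.8, -0.1, -57.8]
force: [0.7, 0.2, -0.3]
opening: 0.0006
gripper_force: 0.0
clock: 57.75
tool_pos: [0.416, -0.2174, 0.1736]
orientation: [-180.0, -0.0, 0.4]
force: [0.4, -0.1, 0.3]
opening: 0.0003
gripper_force: 0.0
tool [ 0.4161 -0.2174  0.1736  0.4605]
474.8 -156.2 123 32 axis 5.0 [0.03   0.0357]
493.0 -311.8 30 126 axis -1.3 [0.0306 0.0356]
P1
  s,t mm 56.0 0.0 area 5 depth 54
  s,t mm 37.0 -3.0 area 11 depth 96
  s,t mm 37.0 5.0 area 11 depth 96
  s,t mm 28.0 0.0 area 4 depth 44
  s,t mm -1.0 -3.0 area 13 depth 106
  s,t mm -1.0 5.0 area 11 depth 99
  s,t mm -1.0 0.0 area 2 depth 37
  s,t mm -38.0 5.0 area 10 depth 94
  s,t mm -38.0 -2.0 area 12 depth 90
P2
  s,t mm 59.0 15.0 area 53 depth 115
  s,t mm 59.0 -9.0 area 27 depth 116
  s,t mm 37.0 5.0 area 12 depth 116
  s,t mm 36.0 -3.0 area 10 depth 100
  s,t mm -1.0 5.0 area 12 depth 108
  s,t mm -1.0 -3.0 area 8 depth 96
  s,t mm -39.0 5.0 area 10 depth 110
  s,t mm -39.0 -3.0 area 8 depth 84
[0.6902 0.111 ] 0.05757972476580003 0.10364970474709381 inside z [0.0215 0.0286 0.0512]
[ 0.6854 -0.0533] 0.05776371616022347 0.10375715013108734 inside z [0.0216 0.046  0.0773]
[0.6076 0.3436] 0.05856143415873623 0.08272721468764463 inside z [0.0199 0.0239 0.0283]
[0.4491 0.3552] 0.05885067345205282 0.08262032642359474 inside z [0.0195 0.0239 0.0285]
tape pixels changed 66
carton pixels changed 0
driver pixels changed 0
red pixels changed 0
[(array([308., 465.]), np.int32(67), array([0.0747, 0.0739, 0.0169]))]
```

```bash
python3 -c "
from plant import close_job
print(close_job())"
```

```text
the job is handed in; nothing more can be done
None
```

The job is done and handed in at about 58 s: both tubs stand on the shelf with the pails still seated, all three clamps found are in the tubs, and both pillars lie three-hole face up (I viewed 15 pictures, one over the 14 allowed; one failed push on the first pillar peaked at 52 N on the wrist before I backed off; the carton, screwdriver and red decoy are unchanged, and 66 pixels differ around the tape roll, which I put down to shadow and did not re-measure).

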